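Strip the gas-inlet stack out of the leak-test jig

TASK

The leak test is over: swing the jig's hold-down bar by its red ball right up and leave it up, then draw the slide plate forward by its black pin, with the whole stack still standing on it, until the stack is well out in front of the raised bar. Then take the stack apart from the top and lay each part - brass union, blue adapter, white PTFE ring and at last the slide plate itself - upright and flat down in its own foam pocket, the one cut to its outline. Do not tip any part over.

Things in the scene. Friction and masses are not known exactly. Their poses are not given: they have to be found in the camera images.
- jig: leak-test jig, fixed: dark steel bed 12 mm thick, 84 mm wide, x = -152 to +120 mm, with brass guide strips (tops 17 mm above the bench, 61 mm apart) and blue hinge cheeks at the far end. Origin at bench level under the middle of the stack at the start; z up, -x along the bed to its open front, toward the robot. Hinge axis of the bar: along y through (100, 0, 76) mm.
- bar (a joint): angle (rad) of the jig's steel hold-down bar, 26 mm wide; 0 level, 1.25 upper stop; it stays where left (about 3 N at the ball). The union's neck stands up through its 18 mm slot. Red ball, 23 mm diameter, at its front end: at angle a its centre in the jig's frame is x = 100 - 200 cos(a) + 1.5 sin(a), y = 0, z = 76 + 200 sin(a) + 1.5 cos(a) mm.
- union: brass hose union on top of the stack, 28 mm high: foot a hexagon 21 mm over corners, 12 mm high, above it a round neck 15 mm diameter up to the top. Origin under its centre; z is up.
- adapter: blue-anodised turned adapter disc with a groove round it and a small black bore, 35 mm diameter, 14 mm high, loose beneath the union. Origin under its centre; z is up.
- ring: white PTFE spacer ring, 41 mm outside diameter, 18 mm high, loose beneath the adapter. Origin under its centre; z is up.
- plate: aluminium slide plate under the stack, 84 (its x) x 56 x 14 mm, loose on the jig's bed between the guide strips; the stack stands on it at x = +14 mm. A black pull pin, 12 mm diameter, at x = -34 mm (the open front), reaches from 14 to 36 mm above its underside. Origin under the outline's centre; 0.18 kg. Drawn 85 mm along the jig's -x the stack clears the raised bar (55 mm at least).
- nest_union: grey foam insert, 78 x 78 mm, fixed, with one small round (34 mm) pocket with a yellow floor: the place of the brass union. Origin under its centre at bench level; pocket in the centre, its floor 9 mm and the foam's top 15 mm above the origin.
- nest_adapter: grey foam insert, 78 x 78 mm, fixed, with one middling round (45 mm) pocket with a yellow floor: the place of the blue adapter. Origin under its centre at bench level; pocket in the centre, its floor 9 mm and the foam's top 15 mm above the origin.
- nest_ring: grey foam insert, 78 x 78 mm, fixed, with one large round (56 mm) pocket with a yellow floor: the place of the PTFE ring. Origin under its centre at bench level; pocket in the centre, its floor 9 mm and the foam's top 15 mm above the origin.
- nest_plate: grey foam insert, 114 x 86 mm, fixed, with one rectangular (96 x 68 mm) pocket with a yellow floor: the place of the slide plate. Origin under its centre at bench level; pocket in the centre, its floor 9 mm and the foam's top 15 mm above the origin; the long side lies along its x, and the plate may lie in it either way round.

How it is judged:
On the way, in this order (a step that is already met when the one before it is completed fails the run):
1. the hold-down bar is swung up (beyond 1.0 rad) (value of joint bar above 1 rad), for 0.2 s.
2. the slide plate is drawn forward at least 55 mm with ring, adapter and union still stacked on it and the bar still up (x of plate in the frame of jig below -0.069 m and z of plate in the frame of jig below 0.016 m and value of joint bar above 1 rad and horizontal distance between union and adapter below 0.01 m and horizontal distance between adapter and ring below 0.01 m and x of ring in the frame of plate between 0.004 and 0.024 m and z of ring in the frame of plate above 0.011 m and z of adapter in the frame of ring above 0.015 m and z of union in the frame of adapter above 0.011 m), for 0.2 s.
At the end, for the whole second after the job is handed in: Each part lies upright, flat (within 0.1 rad) and at rest on the floor of its own foam pocket: union, adapter and ring within 9.5 mm of its centre, the plate within 11 mm and 0.25 rad of the pocket's long direction, either way round; the bar is still up (over 1.0 rad) (horizontal distance between union and nest_union below 0.0095 m and z of union in the frame of nest_union between 0.006 and 0.0115 m and angle between each of union, adapter, ring, plate's own z axis and vertical below 0.1 rad and linear speed of each of union, adapter, ring, plate below 0.01 m/s and horizontal distance between adapter and nest_adapter below 0.0095 m and z of adapter in the frame of nest_adapter between 0.006 and 0.0115 m and horizontal distance between ring and nest_ring below 0.0095 m and z of ring in the frame of nest_ring between 0.006 and 0.0115 m and horizontal distance between plate and nest_plate below 0.011 m and z of plate in the frame of nest_plate between 0.006 and 0.0115 m and angle between the x axis of plate and the x axis of nest_plate, either way round below 0.25 rad and value of joint bar above 1 rad); the robot touches nothing.
It fails at once if a part is tipped over (more than 0.7 rad) (angle between any of union, adapter, ring, plate's own z axis and vertical above 0.7 rad).
It also fails if it takes over 134 s, if anything falls off the work surface, if the arm or the gripper's body presses on something with over 40 N, if the wrist force passes 120 N, or if a joint passes its speed limit or range.

ROBOT

A 6-joint arm with a two-finger parallel gripper is mounted at the origin on a cart in front of the work surface, level with it; the furniture and walls round the work are solid. World frame = base frame: x ahead of the robot, y to its left, z up, the work surface at z = 0. Lengths are in m, angles in rad, forces in N, time in s.
With the tool pointing down it reaches from about 0.25 to 0.725 m from the base axis. Payload 4 kg.
Tool frame: the origin (TCP) lies midway between the tips of the shut fingers; the grasp point (between the pads) lies 19 mm behind it; z points along the fingers, y is the line along which they close (so a half turn about z gives the same grasp; the last joint's range is limited). The gripper opens to 85 mm and grips with 20 to 120 N. Pads are 22 mm wide; open, the fingers measure 114 mm over their backs; the gripper's body (76 mm by 85 mm) begins 54 mm behind the grasp point. The pads swing forward as they close: fully open they stand 13 mm farther back than shut.
Start: joints at [1.12, 0.241, 0.005, 1.335, 0, 1.571], TCP at [0.218, 0.45, 0.231] pointing down, gripper open.
Joint ranges: [-2.72, 2.72], [-1.05, 1.87], [-1.09, 1.28], [-1.99, 2.15], [-1.42, 1.44], [-3.14, 3.14]. Speed limits (rad/s): [2.79, 2.79, 3.14, 3.14, 3.14, 3.14].

INTERFACE

Orientations are given as a unit quaternion [x, y, z, w].
In Python, from workcell import bot, camera, job_done gives the robot as it stands.
- The arm moves only by the tool carry_out, never from a script. Its argument "plan" is a list of rows, each an object of numbers: "dx", "dy", "dz": the shift along the tool's x, y, z in mm; "twist": the turn about the tool's z in degrees; "fingers": the closure, from -1 (fully open) to 1 (shut). In form: [{"dx": .., "dy": .., "dz": .., "twist": .., "fingers": ..}, ...]. A call has exactly 5 rows; each row is the pose to reach, as a shift and turn from the pose commanded when the call began, along the tool's axes at that moment; what a row does not reach only later rows make up. A row lasts 1/12 s, in which the tool goes at most 41.7 mm and 7.16 degrees, less where a joint would pass 70% of its speed; a pose out of reach is approached as far as the arm can. A call with a gripper value outside its range is refused whole. The fingers move at their own pace and stop on an object; the grip force is fixed at half the most. Time passes only in rows, so rows that repeat a pose let the fingers close, or fill a call up. It gives the time, the measured TCP pose, the force, the opening and the grip force at its end, in the units of the state.
- bot.get_obs(): the state, without advancing time (a new reading comes with each control period).
- camera(name): name is "side" or "top"; returns a dict with "image" (384x512x3 uint8, red, green, blue), "intrinsics" (3x3 intrinsics, pixels), "eye" and "attitude" of the camera in the world. Camera axes: x right, y down, z forward; pixel columns grow to the right and rows downward; lengths in m; the calibration is good to about 2 mm. A picture is of the moment at which its call begins. There is no depth.
- job_done(): hands the job in; it is judged then, once.
The state is a dict: "clock": time; "joint_pos": joint angles; "joint_vel": joint speeds; "tau": joint torques, N m; "eef_pos": TCP position; "tool_rot": TCP orientation; "ft_force": force on the tool from outside, world axes, zero at the start; "ft_torque": the same for the moment, N m; "grip_width": finger opening in m; "grasp_force": force on a finger pad.
Only numpy, scipy, OpenCV 4.12 (cv2) and the standard library are available. Lean on these libraries where they do the work, as an engineer would, in place of code of your own. Each camera call takes 0.05 s, during which the arm holds its last target. There are 200 camera calls.

## Working session

There is one attempt and no reset: what is moved stays moved. The work goes in short steps, Python scripts to look and compute and a tool call to move; the robot and the scene stay as the last step left them, time stands still between calls to the robot, and variables do not carry over. Pictures are saved under pics/ and viewed, at most 14 in all, crops included, and the job is handed in when it is done.

Besides the shell and the picture viewer there is one more tool, called after "Call:" as name(argument=value, ...) on one line, values as JSON. carry_out: Moves the arm, as the interface text tells. Its arguments: {"type":"object","properties":{"plan":{"type":"array","items":{"type":"object","properties":{"dx":{"type":"number"},"dy":{"type":"number"},"dz":{"type":"number"},"twist":{"type":"number"},"fingers":{"type":"number"}}}}},"required":["plan"]}

```bash
mkdir -p pics; ls; python3 - <<'E'
from workcell import bot,camera
import cv2,pickle
o=bot.get_obs(); print(o)
for n in("side","top"):
    c=camera(n); pickle.dump(c,open(n+'.pkl','wb')); print(n,c['intrinsics'],c['eye'],c['attitude'])
    cv2.imwrite(f'pics/{n}0.png',c['image'][:,:,::-1])
E
```

```text
pics
{'clock': 0.0, 'joint_pos': array([ 1.12000366e+00,  2.41428502e-01,  3.72304629e-03,  1.33516653e+00,
       -2.29411864e-05,  1.57078812e+00]), 'joint_vel': array([ 0.00094315,  0.00031258, -0.00233619,  0.00129719,  0.00090118,
       -0.00046635]), 'tau': array([ 1.68877799e-03, -3.72314823e+01,  2.52410674e+01,  1.69034873e-02,
       -2.08711469e-05, -6.13941580e-06]), 'eef_pos': array([0.21757589, 0.44949026, 0.23040473]), 'tool_rot': array([ 2.23488557e-01,  9.74706001e-01, -1.01413984e-03, -2.20770776e-04]), 'ft_force': array([ 1.17702305, -0.10421393,  0.42856295]), 'ft_torque': array([ 0.02840172, -0.00450758,  0.00856484]), 'grasp_force': 0.0, 'grip_width': 0.08554090115149018}
side [[403.65876458   0.         255.70421787]
 [  0.         403.65876458 194.19573187]
 [  0.           0.           1.        ]] [ 0.83054918 -0.57471562  0.90931691] [ 0.93460917  0.1794126  -0.05490381 -0.30216284]
top [[435.32346803   0.         252.62312301]
 [  0.         435.32346803 191.72287797]
 [  0.           0.           1.        ]] [3.72118194e-01 4.03573890e-04 1.15660337e+00] [ 0.71312386 -0.69346698  0.07168904 -0.07361107]
```

View pics/top0.png

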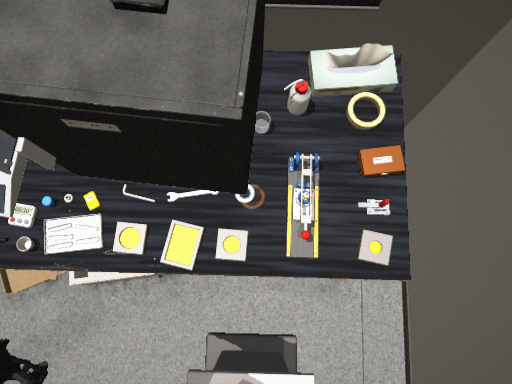

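View pics/side0.png

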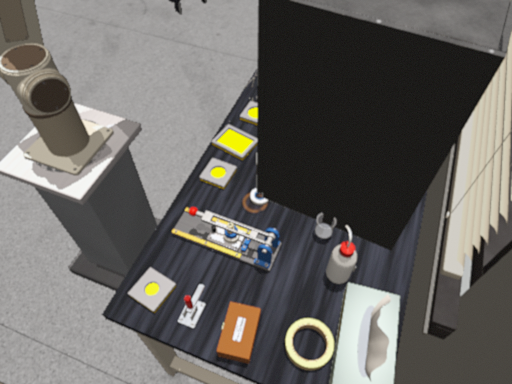

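The top view shows the jig at about (304,205) with the red ball at (305,235). The foam pockets are at (375,247) small, (232,244) and (130,238) round, and (182,245) rectangular. A big black cabinet covers the upper left of the view.

```bash
cat >h.py <<'E'
import numpy as np,cv2,pickle
from scipy.spatial.transform import Rotation as R
def ray(c,u,v):
    K=c['intrinsics'];d=np.linalg.inv(K)@[u,v,1.];return np.array(c['eye']),R.from_quat(c['attitude']).as_matrix()@d
def onz(c,u,v,z):
    e,d=ray(c,u,v);return (e+d*(z-e[2])/d[2])
def tri(a,pa,b,pb):
    e1,d1=ray(a,*pa);e2,d2=ray(b,*pb)
    s=np.linalg.lstsq(np.c_[d1,-d2],e2-e1,rcond=None)[0]
    p,q=e1+s[0]*d1,e2+s[1]*d2;return (p+q)/2,np.linalg.norm(p-q)
def proj(c,p):
    q=R.from_quat(c['attitude']).as_matrix().T@(np.array(p)-c['eye']);q=c['intrinsics']@q;return q[:2]/q[2]
def blobs(c,lo,hi,amin=15):
    h=cv2.cvtColor(c['image'],cv2.COLOR_RGB2HSV);m=cv2.inRange(h,lo,hi)
    n,l,s,ce=cv2.connectedComponentsWithStats(m)
    return [(s[i,4],ce[i],l==i,s[i]) for i in range(1,n) if s[i,4]>=amin]
E
python3 - <<'E'
from h import *
S,T=[pickle.load(open(n+'.pkl','rb')) for n in('side','top')]
np.set_printoptions(precision=4,suppress=True)
for n,c in(('top',T),('side',S)):
    for a,ce,m,s in blobs(c,(24,150,150),(34,255,255)):
        (cx,cy),(w,h),an=cv2.minAreaRect(np.argwhere(m)[:,::-1].astype(np.float32))
        corners=[onz(c,*p,.009)[:2] for p in cv2.boxPoints(((cx,cy),(w,h),an))]
        print(n,'yel',a,ce,onz(c,*ce,.009)[:2],'rectc',onz(c,cx,cy,.009)[:2],np.ravel(corners) if a>40 else '')
    for lo,hi in(((0,200,120),(4,255,255)),((175,200,120),(180,255,255))):
      for a,ce,m,s in blobs(c,lo,hi,8): print(n,'red',a,ce,onz(c,*ce,.0775)[:2])
print('cab corner',tri(T,(248,193),S,(255,195)))
for n,c,b in(('top',T,(270,140,340,265)),('side',S,(160,195,290,275))):
    x0,y0,x1,y1=b;im=cv2.resize(c['image'][y0:y1,x0:x1],None,fx=5,fy=5 if 1 else 1,interpolation=cv2.INTER_CUBIC)
    cv2.imwrite(f'pics/{n}_c.png',cv2.resize(im,None,fx=.9,fy=.9)[:,:,::-1])
E
```

```text
top yel 145 [ 91.6345 201.1586] [0.5738 0.4376] rectc [0.5763 0.4393] [0.5888 0.4646 0.6038 0.4381 0.564  0.4142 0.5491 0.4405]
top yel 116 [375.181  246.8793] [ 0.4729 -0.3186] rectc [ 0.4726 -0.3182] [ 0.472  -0.2972  0.4936 -0.3188  0.4731 -0.3391  0.4517 -0.3175]
top red 58 [301.4655  87.3966] [ 0.885  -0.1157]
top red 22 [385.1818 201.6818] [ 0.5811 -0.3282]
top red 52 [305.3654 234.25  ] [ 0.4933 -0.1273]
side yel 83 [253.241  112.1807] [0.469  0.3298] rectc [0.4665 0.3297] [0.4442 0.346  0.4713 0.357  0.4884 0.3137 0.4618 0.3029]
side yel 456 [234.7193 140.3684] [0.4628 0.1939] rectc [0.4631 0.1939] [0.4138 0.1732 0.4097 0.2394 0.5125 0.2145 0.5135 0.1508]
side yel 114 [217.7544 171.6228] [0.4662 0.0637] rectc [0.4653 0.0639] [0.4409 0.072  0.4757 0.086  0.4893 0.0558 0.4551 0.0421]
side yel 121 [151.4463 288.2975] [ 0.4694 -0.3145] rectc [ 0.4689 -0.3145] [ 0.4519 -0.3233  0.46   -0.2958  0.486  -0.3057  0.4776 -0.3328]
side red 41 [192.5122 210.6341] [ 0.488  -0.1203]
side red 63 [344.9683 248.7778] [ 0.8636 -0.0838]
side red 17 [187.5882 299.2941] [ 0.5811 -0.3273]
cab corner (array([0.6021, 0.0174, 0.026 ]), np.float64(0.005432057114395177))
```

View pics/top_c.png

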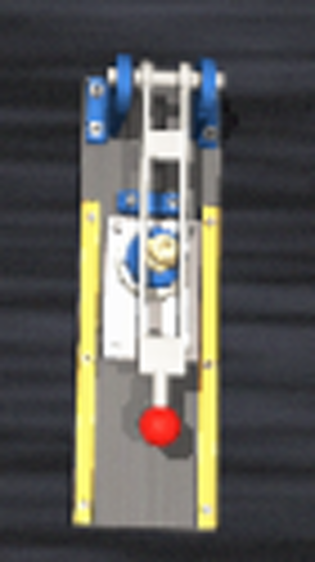

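View pics/side_c.png

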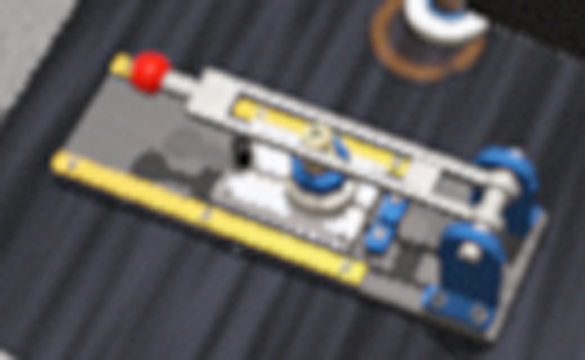

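The crops show the jig nearly along world x, slightly turned. The stack is under the slotted bar, the black pin is just behind the ball, and the ball is at top px (305,234).

```bash
python3 - <<'E'
from h import *
S,T=[pickle.load(open(n+'.pkl','rb')) for n in('side','top')]
np.set_printoptions(precision=4,suppress=True)
print('ball',tri(T,(305.37,234.25),S,(192.5,210.6)))
for n,c in(('top',T),('side',S)):
    for a,ce,m,s in blobs(c,(20,90,110),(36,255,255),30):
        pts=np.argwhere(m)[:,::-1].astype(float)
        z=.017 if max(s[2],s[3])>45 else .009
        P=np.array([onz(c,*p,z)[:2] for p in pts]);r=cv2.minAreaRect((P*1000).astype(np.float32))
        v=np.linalg.svd(P-P.mean(0),full_matrices=False)[2][0]
        print(n,a,ce,'mean',P.mean(0),'rect',np.array(r[0]),np.array(r[1]),r[2],'axis deg',np.degrees(np.arctan2(v[1],v[0])))
E
```

```text
ball (array([ 0.4922, -0.126 ,  0.088 ]), np.float64(0.00024029399603400791))
top 273 [288.8974 220.2198] mean [ 0.5365 -0.0909] rect [538.0303 -90.8312] [ 10.44   191.7178] 89.22021484375 axis deg 179.3694065153113
top 288 [316.1667 221.7639] mean [ 0.5343 -0.1629] rect [ 536.1313 -162.4225] [ 10.5147 188.9316] 89.84197235107422 axis deg 178.87516260711868
top 170 [ 91.6235 200.7471] mean [0.5749 0.4378] rect [576.785  438.8672] [48.7154 31.4941] 31.022014617919922 axis deg -154.614779076942
top 940 [181.5723 244.3128] mean [0.4655 0.1895] rect [465.9443 189.4181] [67.1373 96.2338] 77.46704864501953 axis deg 167.90315835044805
top 337 [129.451  237.5994] mean [0.4792 0.3279] rect [478.4414 327.7551] [53.0283 50.0758] 4.654340744018555 axis deg 155.21379027546206
top 230 [231.3217 244.0826] mean [0.4697 0.0589] rect [469.9193  59.7838] [41.8917 42.1208] 1.6015197038650513 axis deg -55.73290651786836
top 132 [374.9545 247.0152] mean [ 0.4725 -0.318 ] rect [ 472.5909 -318.149 ] [32.3779 30.5034] 44.94072723388672 axis deg -156.62870013745436
side 94 [253.0957 112.2128] mean [0.4686 0.3295] rect [467.16   327.8649] [29.1116 51.0844] 21.518556594848633 axis deg -68.06146627933023
side 493 [234.9229 140.5923] mean [0.4636 0.1934] rect [463.5788 193.5547] [65.4874 92.4152] 77.60897064208984 axis deg -12.507159937791252
side 136 [217.7941 171.9191] mean [0.4667 0.0628] rect [467.2346  62.8277] [40.6043 36.711 ] 21.9010066986084 axis deg 41.60593507354619
side 38 [243.2895 228.9474] mean [ 0.6074 -0.0848] rect [606.5905 -86.0434] [11.3267 38.5879] 87.00855255126953 axis deg -9.019768799973164
side 378 [206.6799 243.2354] mean [ 0.5397 -0.1616] rect [ 535.8654 -161.1571] [ 15.6609 193.6973] 88.61504364013672 axis deg -0.8074507774197106
side 144 [151.5764 288.3403] mean [ 0.4697 -0.3144] rect [ 469.3167 -314.0682] [30.2718 30.7485] 29.669809341430664 axis deg -129.12665722292388
```

Call:
carry_out(plan=[{"dx":-30,"dy":-25,"dz":0,"twist":-6,"fingers":-1},{"dx":-60,"dy":-50,"dz":0,"twist":-12,"fingers":-1},{"dx":-90,"dy":-76,"dz":0,"twist":-18,"fingers":-1},{"dx":-120,"dy":-102,"dz":0,"twist":-23,"fingers":-1},{"dx":-150,"dy":-127,"dz":0,"twist":-25.8,"fingers":-1}])

```text
clock: 0.52
eef_pos: [0.2974, 0.2685, 0.2309]
tool_rot: [-0.002, 1.0, -0.0, -0.0]
ft_force: [2.1, -0.3, -0.6]
grip_width: 0.0854
grasp_force: 0.0
```

Call:
carry_out(plan=[{"dx":-15,"dy":-32,"dz":0,"twist":0,"fingers":-1},{"dx":-30,"dy":-64,"dz":0,"twist":0,"fingers":-1},{"dx":-45,"dy":-96,"dz":0,"twist":0,"fingers":-1},{"dx":-60,"dy":-128,"dz":0,"twist":0,"fingers":-1},{"dx":-75,"dy":-160,"dz":0,"twist":0,"fingers":-1}])

```text
clock: 0.93
eef_pos: [0.3725, 0.1086, 0.2311]
tool_rot: [0.0, 1.0, -0.0, -0.0]
ft_force: [1.5, 1.1, 0.2]
grip_width: 0.0855
grasp_force: 0.0
```

Call:
carry_out(plan=[{"dx":-15,"dy":-32,"dz":0,"twist":0,"fingers":-1},{"dx":-30,"dy":-64,"dz":0,"twist":0,"fingers":-1},{"dx":-45,"dy":-96,"dz":0,"twist":0,"fingers":-1},{"dx":-60,"dy":-128,"dz":0,"twist":0,"fingers":-1},{"dx":-75,"dy":-160,"dz":0,"twist":0,"fingers":-1}])

```text
clock: 1.35
eef_pos: [0.4474, -0.0515, 0.231]
tool_rot: [0.0, 1.0, 0.0, -0.0]
ft_force: [0.4, 0.9, -0.0]
grip_width: 0.0853
grasp_force: 0.0
```

```bash
cat >>h.py <<'E'
def go(x,y,z,yaw=180.):
    "rows needed (mm, deg) from the measured pose to a world target (m), tool x axis at yaw deg"
    from workcell import bot
    o=bot.get_obs();M=R.from_quat(o['tool_rot']).as_matrix();d=M.T@(np.array([x,y,z])-o['eef_pos'])*1000
    cur=np.degrees(np.arctan2(M[1,0],M[0,0]));tw=-((yaw-cur+180)%360-180)
    print('t',round(o['clock'],2),'at',o['eef_pos'].round(4),'yaw',cur.round(1),'need',d.round(1),'twist',round(tw,1),'w',o['grip_width'].round(4),'gf',o['grasp_force'],'q',o['joint_pos'].round(2),'F',o['ft_force'].round(1))
E
python3 -c "
from h import *
go(.4925,-.1255,.056)"
```

```text
Traceback (most recent call last):
  File "h.py", line 22, in go
    print('t',round(o['clock'],2),'at',o['eef_pos'].round(4),'yaw',cur.round(1),'need',d.round(1),'twist',round(tw,1),'w',o['grip_width'].round(4),'gf',o['grasp_force'],'q',o['joint_pos'].round(2),'F',o['ft_force'].round(1))
                                                                                                                          ^^^^^^^^^^^^^^^^^^^^^
AttributeError: 'float' object has no attribute 'round'
```

Call:
carry_out(plan=[{"dx":-22,"dy":-37,"dz":0,"twist":0,"fingers":-1},{"dx":-45,"dy":-74,"dz":0,"twist":0,"fingers":-1},{"dx":-45,"dy":-74,"dz":40,"twist":0,"fingers":-1},{"dx":-45,"dy":-74,"dz":80,"twist":0,"fingers":-1},{"dx":-45,"dy":-74,"dz":115,"twist":0,"fingers":-1}])

```text
clock: 1.77
eef_pos: [0.4922, -0.1248, 0.1142]
tool_rot: [0.001, 1.0, 0.0, -0.0]
ft_force: [-0.9, 0.9, -1.6]
grip_width: 0.0858
grasp_force: 0.0
```

```bash
sed -i "s/o\['grip_width'\].round(4)/round(o['grip_width'],4)/" h.py; python3 -c "
from h import *
from workcell import camera
go(.4925,-.1255,.056)
c=camera('side');cv2.imwrite('pics/s1.png',cv2.resize(c['image'][120:300,110:310],None,fx=3.3,fy=3.3)[:,:,::-1])"
```

```text
t 1.77 at [ 0.4922 -0.1248  0.1142] yaw 179.8 need [-0.3 -0.7 58.2] twist -0.2 w 0.0858 gf 0.0 q [-0.25  0.34 -0.18  1.05  0.   -0.25] F [-0.9  0.9 -1.6]
```

View pics/s1.png

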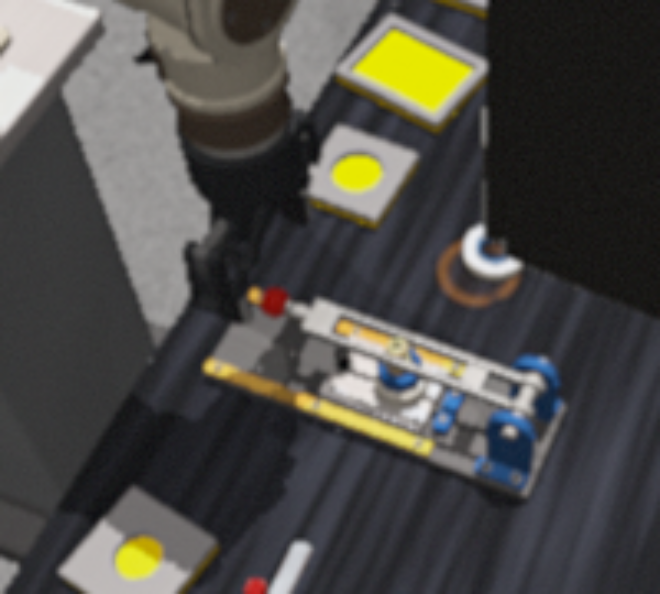

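The gripper stands over the red ball (crop px (275,301)), with the path down clear. I'll descend and grip.

Call:
carry_out(plan=[{"dx":0,"dy":0,"dz":30,"twist":0,"fingers":-1},{"dx":0,"dy":0,"dz":58,"twist":0,"fingers":-1},{"dx":0,"dy":0,"dz":58,"twist":0,"fingers":1},{"dx":0,"dy":0,"dz":58,"twist":0,"fingers":1},{"dx":0,"dy":0,"dz":58,"twist":0,"fingers":1}])

```text
clock: 2.23
eef_pos: [0.4934, -0.1239, 0.06]
tool_rot: [0.0, 1.0, -0.0, 0.001]
ft_force: [0.9, 0.9, 0.3]
grip_width: 0.0516
grasp_force: 0.0
```

Call:
carry_out(plan=[{"dx":0,"dy":0,"dz":0,"twist":0,"fingers":1},{"dx":0,"dy":0,"dz":0,"twist":0,"fingers":1},{"dx":0,"dy":0,"dz":0,"twist":0,"fingers":1},{"dx":0,"dy":0,"dz":0,"twist":0,"fingers":1},{"dx":0,"dy":0,"dz":0,"twist":0,"fingers":1}])

```text
clock: 2.65
eef_pos: [0.4939, -0.1252, 0.0597]
tool_rot: [0.001, 1.0, -0.002, 0.002]
ft_force: [1.6, -5.5, 1.2]
grip_width: 0.0202
grasp_force: 58.5
```

```bash
python3 -c "
from h import *
go(.4925,-.1255,.056)
for a in np.linspace(.12,1.2,10): print(a.round(2),(-(200-200*np.cos(a)+1.5*np.sin(a))).round(), -(200*np.sin(a)+1.5*np.cos(a)-1.5).round())"
```

```text
t 2.65 at [ 0.4939 -0.1252  0.0597] yaw 179.9 need [ 1.4 -0.3  3.7] twist -0.1 w 0.0202 gf 58.48548710346222 q [-0.25  0.4  -0.25  0.92 -0.   -0.25] F [ 1.6 -5.5  1.2]
0.12 -2.0 -24.0
0.24 -6.0 -47.0
0.36 -13.0 -70.0
0.48 -23.0 -92.0
0.6 -36.0 -113.0
0.72 -51.0 -132.0
0.84 -68.0 -148.0
0.96 -87.0 -163.0
1.08 -107.0 -176.0
1.2 -129.0 -185.0
```

Call:
carry_out(plan=[{"dx":-2,"dy":0,"dz":-24,"twist":0,"fingers":1},{"dx":-6,"dy":0,"dz":-47,"twist":0,"fingers":1},{"dx":-13,"dy":0,"dz":-70,"twist":0,"fingers":1},{"dx":-23,"dy":0,"dz":-92,"twist":0,"fingers":1},{"dx":-36,"dy":0,"dz":-113,"twist":0,"fingers":1}])

```text
clock: 3.07
eef_pos: [0.5267, -0.1256, 0.1721]
tool_rot: [0.001, 1.0, -0.002, -0.002]
ft_force: [3.7, -8.5, -8.2]
grip_width: 0.02
grasp_force: 58.8
```

Call:
carry_out(plan=[{"dx":-15,"dy":0,"dz":-19,"twist":0,"fingers":1},{"dx":-32,"dy":0,"dz":-35,"twist":0,"fingers":1},{"dx":-51,"dy":0,"dz":-50,"twist":0,"fingers":1},{"dx":-71,"dy":0,"dz":-63,"twist":0,"fingers":1},{"dx":-94,"dy":0,"dz":-72,"twist":0,"fingers":1}])

```text
clock: 3.48
eef_pos: [0.6211, -0.1269, 0.2439]
tool_rot: [0.001, 1.0, -0.003, -0.002]
ft_force: [-3.7, -9.8, -2.1]
grip_width: 0.0199
grasp_force: 60.3
```

```bash
python3 -c "
from h import *
from workcell import camera
go(.4925,-.1255,.3)
c=camera('side');cv2.imwrite('pics/s2.png',cv2.resize(c['image'][70:300,110:340],None,fx=2.6,fy=2.6)[:,:,::-1])"
```

```text
t 3.48 at [ 0.6211 -0.1269  0.2439] yaw 179.8 need [128.8   0.7 -55.7] twist -0.2 w 0.0199 gf 60.31279742717743 q [-0.2   0.52  0.44  1.5  -0.01 -0.2 ] F [-3.7 -9.8 -2.1]
```

View pics/s2.png

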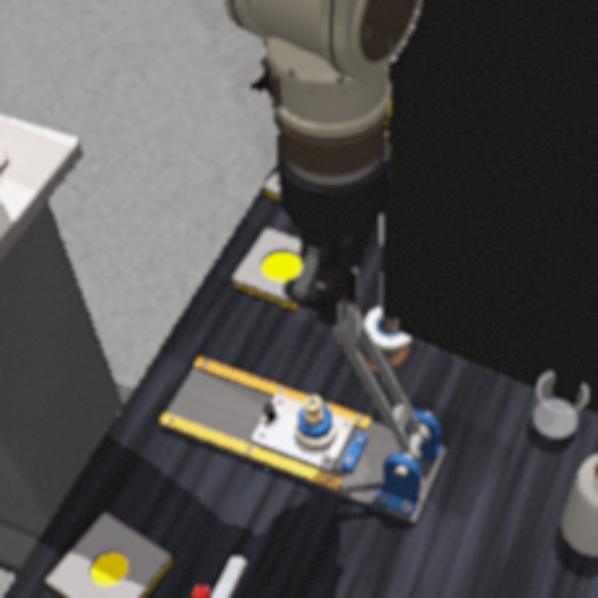

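The bar is up, with the ball in the gripper, and the stack still stands on the plate. I'll release, back off toward the robot and look.

Call:
carry_out(plan=[{"dx":0,"dy":0,"dz":0,"twist":0,"fingers":-1},{"dx":0,"dy":0,"dz":0,"twist":0,"fingers":-1},{"dx":0,"dy":0,"dz":0,"twist":0,"fingers":-1},{"dx":0,"dy":0,"dz":0,"twist":0,"fingers":-1},{"dx":0,"dy":0,"dz":0,"twist":0,"fingers":-1}])

```text
clock: 3.95
eef_pos: [0.6217, -0.1232, 0.2433]
tool_rot: [0.0, 1.0, 0.0, -0.0]
ft_force: [0.5, -0.2, -0.0]
grip_width: 0.079
grasp_force: 0.0
```

Call:
carry_out(plan=[{"dx":0,"dy":0,"dz":0,"twist":0,"fingers":-1},{"dx":40,"dy":0,"dz":0,"twist":0,"fingers":-1},{"dx":80,"dy":0,"dz":0,"twist":0,"fingers":-1},{"dx":110,"dy":0,"dz":0,"twist":0,"fingers":-1},{"dx":140,"dy":0,"dz":0,"twist":0,"fingers":-1}])

```text
clock: 4.37
eef_pos: [0.4802, -0.1233, 0.2429]
tool_rot: [0.0, 1.0, 0.0, -0.0]
ft_force: [0.0, -0.5, 0.2]
grip_width: 0.0856
grasp_force: 0.0
```

Call:
carry_out(plan=[{"dx":20,"dy":35,"dz":0,"twist":0,"fingers":-1},{"dx":40,"dy":70,"dz":0,"twist":0,"fingers":-1},{"dx":60,"dy":105,"dz":0,"twist":0,"fingers":-1},{"dx":80,"dy":140,"dz":0,"twist":0,"fingers":-1},{"dx":80,"dy":140,"dz":0,"twist":0,"fingers":-1}])

```text
clock: 4.78
eef_pos: [0.3984, 0.0208, 0.2437]
tool_rot: [-0.003, 1.0, 0.001, -0.001]
ft_force: [-1.1, -0.4, 0.3]
grip_width: 0.0852
grasp_force: 0.0
```

```bash
python3 -c "
from h import *
from workcell import camera
go(.5445,-.1265,.02)
for n in('side','top'):
    c=camera(n);pickle.dump(c,open(n+'1.pkl','wb'))
    b=(150,200,290,280) if n=='side' else (270,140,340,265)
    x0,y0,x1,y1=b;cv2.imwrite(f'pics/{n}2.png',cv2.resize(c['image'][y0:y1,x0:x1],None,fx=4.7,fy=4.7,interpolation=cv2.INTER_CUBIC)[:,:,::-1])"
```

```text
t 4.78 at [0.3984 0.0208 0.2437] yaw -179.6 need [-145.6 -148.9  223. ] twist 0.4 w 0.0852 gf 0.0 q [ 0.05  0.04 -0.2   1.33  0.    0.04] F [-1.1 -0.4  0.3]
```

View pics/side2.png

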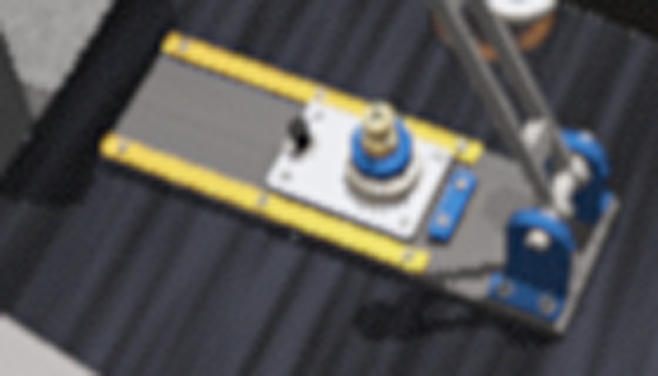

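View pics/top2.png

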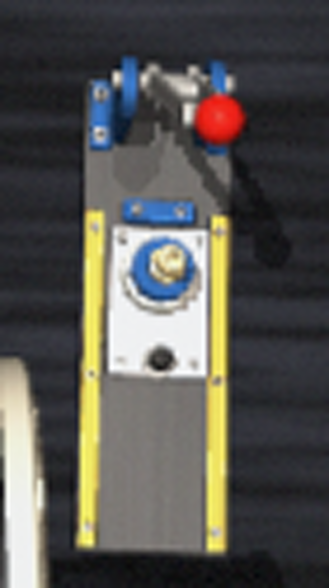

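Both views show the stack intact on the white plate. The union top is at top px (306.2,196.4) and side px (230.9,223.4). The black pin is at top px (304.0,216.0) and side px (213.2,226).

```bash
python3 -c "
from h import *
np.set_printoptions(precision=4,suppress=True)
S,T=[pickle.load(open(n+'1.pkl','rb')) for n in('side','top')]
for nm,t,s,z in(('union',(306.2,196.4),(230.9,223.0),.086),('pin',(304.0,216.0),(213.2,225.5),.048)):
    print(nm,onz(T,*t,z),onz(S,*s,z),tri(T,t,S,s))
# plate: white bright mask region in the top view
h=cv2.cvtColor(T['image'],cv2.COLOR_RGB2HSV)
m=cv2.inRange(h,(0,0,170),(180,50,255));m[:,:285]=0;m[:,325:]=0;m[:185]=0;m[225:]=0
p=np.argwhere(m)[:,::-1];P=np.array([onz(T,*q,.026)[:2]*1000 for q in p],np.float32);print('plate',cv2.minAreaRect(P))
for a,ce,mm,s in blobs(T,(20,90,110),(36,255,255),200): 
  P=np.array([onz(T,*q,.017)[:2]*1000 for q in np.argwhere(mm)[:,::-1]],np.float32); print(ce,cv2.minAreaRect(P),cv2.fitLine(P,cv2.DIST_HUBER,0,.01,.01).ravel())
"
```

```text
union [ 0.5874 -0.1281  0.086 ] [ 0.5926 -0.1225  0.086 ] (array([ 0.5902, -0.1258,  0.0875]), np.float64(0.007502712180428904))
pin [ 0.5435 -0.1272  0.048 ] [ 0.5437 -0.1247  0.048 ] (array([ 0.5438, -0.1264,  0.0502]), np.float64(0.0016657695617179548))
plate ((582.9154663085938, -126.82783508300781), (91.82466888427734, 60.64505386352539), 6.183637619018555)
[288.8885 220.4353] ((538.0308227539062, -90.7978286743164), (10.506635665893555, 191.71780395507812), 89.22021484375) [  0.9999  -0.0122 536.751  -90.7561]
[315.8366 221.9844] ((536.1659545898438, -161.89370727539062), (9.600966453552246, 189.0388641357422), 88.83802795410156) [   0.9999   -0.01    534.1466 -162.0868]
[181.1694 244.5716] ((465.2151184082031, 187.7625274658203), (67.36170959472656, 95.56294250488281), 77.46705627441406) [  0.9967  -0.0808 465.0321 189.112 ]
[129.5207 237.6154] ((477.701171875, 325.46148681640625), (52.6585807800293, 49.703369140625), 4.6544084548950195) [  0.835   -0.5503 478.5231 325.3686]
```

Call:
carry_out(plan=[{"dx":-29,"dy":-29,"dz":0,"twist":0,"fingers":-1},{"dx":-58,"dy":-58,"dz":0,"twist":0,"fingers":-1},{"dx":-87,"dy":-88,"dz":20,"twist":0,"fingers":-1},{"dx":-116,"dy":-118,"dz":40,"twist":0,"fingers":-1},{"dx":-145,"dy":-147,"dz":60,"twist":0,"fingers":-1}])

```text
clock: 5.3
eef_pos: [0.5407, -0.1255, 0.1885]
tool_rot: [0.001, 1.0, -0.0, 0.001]
ft_force: [0.4, 0.4, 0.2]
grip_width: 0.0852
grasp_force: 0.0
```

Call:
carry_out(plan=[{"dx":0,"dy":0,"dz":35,"twist":0,"fingers":-1},{"dx":0,"dy":0,"dz":70,"twist":0,"fingers":-0.5},{"dx":0,"dy":0,"dz":100,"twist":0,"fingers":-0.2},{"dx":0,"dy":0,"dz":120,"twist":0,"fingers":-0.2},{"dx":0,"dy":0,"dz":120,"twist":0,"fingers":-0.2}])

```text
clock: 5.72
eef_pos: [0.5351, -0.1231, 0.0635]
tool_rot: [0.001, 1.0, 0.001, -0.005]
ft_force: [-0.5, -0.3, -1.0]
grip_width: 0.0507
grasp_force: 0.0
```

```bash
python3 -c "
from h import *
go(.544,-.1262,.030)"
```

```text
t 5.72 at [ 0.5351 -0.1231  0.0635] yaw 179.8 need [-9.2 -3.1 33.4] twist -0.2 w 0.0507 gf 0.0 q [-0.23  0.47 -0.12  0.99 -0.   -0.22] F [-0.5 -0.3 -1. ]
```

Call:
carry_out(plan=[{"dx":-5,"dy":-2,"dz":10,"twist":0,"fingers":-0.2},{"dx":-9,"dy":-3,"dz":20,"twist":0,"fingers":-0.2},{"dx":-9,"dy":-3,"dz":30,"twist":0,"fingers":-0.2},{"dx":-9,"dy":-3,"dz":30,"twist":0,"fingers":-0.2},{"dx":-9,"dy":-3,"dz":30,"twist":0,"fingers":-0.2}])

```text
clock: 6.13
eef_pos: [0.548, -0.1254, 0.039]
tool_rot: [0.0, 1.0, 0.0, -0.0]
ft_force: [-1.0, -0.4, -0.3]
grip_width: 0.0511
grasp_force: 0.0
```

```bash
python3 -c "
from h import *
go(.544,-.1262,.030)
go(.544,-.1262,.030)"
```

```text
t 6.13 at [ 0.548  -0.1254  0.039 ] yaw 180.0 need [ 4.  -0.8  9. ] twist -0.0 w 0.0511 gf 0.0 q [-0.22  0.51 -0.12  0.93 -0.   -0.22] F [-1.  -0.4 -0.3]
t 6.13 at [ 0.548  -0.1254  0.039 ] yaw 180.0 need [ 4.  -0.8  9. ] twist -0.0 w 0.0511 gf 0.0 q [-0.22  0.51 -0.12  0.93 -0.   -0.22] F [-1.  -0.4 -0.3]
```

Call:
carry_out(plan=[{"dx":2,"dy":0,"dz":5,"twist":0,"fingers":-0.2},{"dx":4,"dy":0,"dz":9,"twist":0,"fingers":-0.2},{"dx":4,"dy":0,"dz":9,"twist":0,"fingers":-0.2},{"dx":4,"dy":0,"dz":9,"twist":0,"fingers":-0.2},{"dx":4,"dy":0,"dz":9,"twist":0,"fingers":-0.2}])

```text
clock: 6.55
eef_pos: [0.544, -0.1253, 0.0303]
tool_rot: [0.0, 1.0, -0.0, 0.0]
ft_force: [0.5, -0.3, -0.8]
grip_width: 0.0513
grasp_force: 0.0
```

```bash
python3 -c "
from h import *
from workcell import camera
go(.544,-.1262,.030)
c=camera('side')
cv2.imwrite('pics/s3.png',cv2.resize(c['image'][140:300,150:310],None,fx=3.6,fy=3.6,interpolation=cv2.INTER_CUBIC)[:,:,::-1])
go(.544,-.1262,.030)"
```

```text
t 6.55 at [ 0.544  -0.1253  0.0303] yaw 180.0 need [ 0.  -0.9  0.3] twist -0.0 w 0.0513 gf 0.0 q [-0.23  0.52 -0.14  0.91  0.   -0.23] F [ 0.5 -0.3 -0.8]
t 6.6 at [ 0.5442 -0.1254  0.0304] yaw 180.0 need [ 0.2 -0.8  0.4] twist -0.0 w 0.0511 gf 0.0 q [-0.23  0.52 -0.14  0.91 -0.   -0.23] F [-0.6 -0.1 -0.3]
```

View pics/s3.png

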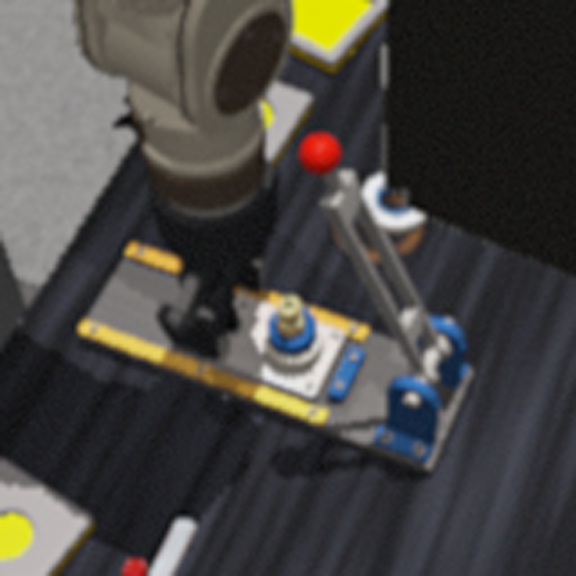

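The open fingers stand either side of the pin, and the stack and the raised bar are untouched. I'll close, then draw the plate.

Call:
carry_out(plan=[{"dx":0,"dy":-1,"dz":0,"twist":0,"fingers":0.3},{"dx":0,"dy":-1,"dz":0,"twist":0,"fingers":1},{"dx":0,"dy":-1,"dz":0,"twist":0,"fingers":1},{"dx":0,"dy":-1,"dz":0,"twist":0,"fingers":1},{"dx":0,"dy":-1,"dz":0,"twist":0,"fingers":1}])

```text
clock: 7.02
eef_pos: [0.5441, -0.1265, 0.0304]
tool_rot: [0.0, 1.0, -0.0, 0.0]
ft_force: [-0.4, 0.7, 1.5]
grip_width: 0.0094
grasp_force: 58.5
```

Call:
carry_out(plan=[{"dx":0,"dy":0,"dz":0,"twist":0,"fingers":1},{"dx":0,"dy":0,"dz":0,"twist":0,"fingers":1},{"dx":0,"dy":0,"dz":0,"twist":0,"fingers":1},{"dx":0,"dy":0,"dz":0,"twist":0,"fingers":1},{"dx":0,"dy":0,"dz":0,"twist":0,"fingers":1}])

```text
clock: 7.43
eef_pos: [0.5441, -0.1265, 0.0304]
tool_rot: [0.0, 1.0, -0.0, 0.0]
ft_force: [-1.9, -0.3, 4.7]
grip_width: 0.0091
grasp_force: 58.8
```

```bash
python3 -c "
from h import *
go(.544,-.1262,.030)"
```

```text
t 7.43 at [ 0.5441 -0.1265  0.0304] yaw 180.0 need [0.1 0.3 0.4] twist -0.0 w 0.0091 gf 58.76249849796295 q [-0.23  0.52 -0.14  0.91 -0.   -0.23] F [-1.9 -0.3  4.7]
```

Call:
carry_out(plan=[{"dx":2,"dy":0,"dz":0,"twist":0,"fingers":1},{"dx":5,"dy":0,"dz":0,"twist":0,"fingers":1},{"dx":9,"dy":0,"dz":0,"twist":0,"fingers":1},{"dx":14,"dy":0.1,"dz":0,"twist":0,"fingers":1},{"dx":20,"dy":0.2,"dz":0,"twist":0,"fingers":1}])

```text
clock: 7.85
eef_pos: [0.5245, -0.1262, 0.0304]
tool_rot: [0.0, 1.0, -0.0, 0.001]
ft_force: [5.4, 0.3, 2.1]
grip_width: 0.0093
grasp_force: 58.7
```

Call:
carry_out(plan=[{"dx":6,"dy":0,"dz":0,"twist":0,"fingers":1},{"dx":13,"dy":0.1,"dz":0,"twist":0,"fingers":1},{"dx":20,"dy":0.2,"dz":0,"twist":0,"fingers":1},{"dx":27,"dy":0.3,"dz":0,"twist":0,"fingers":1},{"dx":33,"dy":0.4,"dz":0,"twist":0,"fingers":1}])

```text
clock: 8.27
eef_pos: [0.4905, -0.1258, 0.0304]
tool_rot: [0.0, 1.0, -0.0, 0.0]
ft_force: [4.4, 0.3, 2.5]
grip_width: 0.0093
grasp_force: 58.8
```

Call:
carry_out(plan=[{"dx":6,"dy":0,"dz":0,"twist":0,"fingers":1},{"dx":12,"dy":0.1,"dz":0,"twist":0,"fingers":1},{"dx":17,"dy":0.2,"dz":0,"twist":0,"fingers":1},{"dx":21,"dy":0.2,"dz":0,"twist":0,"fingers":1},{"dx":24,"dy":0.2,"dz":0,"twist":0,"fingers":1}])

```text
clock: 8.68
eef_pos: [0.4669, -0.1256, 0.0303]
tool_rot: [0.0, 1.0, -0.0, 0.0]
ft_force: [3.6, 0.0, 3.5]
grip_width: 0.0092
grasp_force: 58.9
```

Call:
carry_out(plan=[{"dx":2,"dy":0,"dz":0,"twist":0,"fingers":1},{"dx":4,"dy":0,"dz":0,"twist":0,"fingers":1},{"dx":6,"dy":0,"dz":0,"twist":0,"fingers":1},{"dx":7,"dy":0,"dz":0,"twist":0,"fingers":1},{"dx":8,"dy":0,"dz":0,"twist":0,"fingers":1}])

```text
clock: 9.1
eef_pos: [0.4594, -0.1256, 0.0303]
tool_rot: [0.0, 1.0, -0.0, 0.001]
ft_force: [2.9, 0.6, 3.3]
grip_width: 0.009
grasp_force: 58.9
```

```bash
python3 -c "
from h import *
from workcell import camera
go(.459,-.1256,.030)
c=camera('side')
cv2.imwrite('pics/s4.png',cv2.resize(c['image'][140:300,140:300],None,fx=3.6,fy=3.6,interpolation=cv2.INTER_CUBIC)[:,:,::-1])"
```

```text
t 9.1 at [ 0.4594 -0.1256  0.0303] yaw 180.0 need [0.4 0.  0.3] twist -0.0 w 0.009 gf 58.873870968818665 q [-0.27  0.39 -0.37  0.81  0.   -0.27] F [2.9 0.6 3.3]
```

View pics/s4.png

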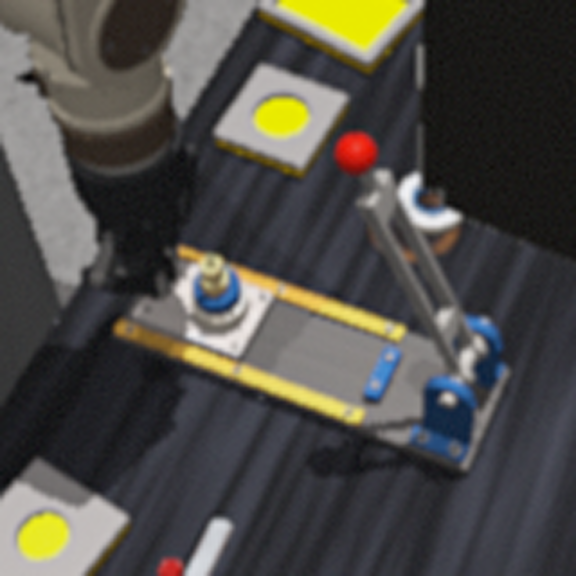

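The plate has moved about 85 mm forward with the stack upright on it, and the bar is still up. I'll release the pin, lift, and measure the stack.

Call:
carry_out(plan=[{"dx":0,"dy":0,"dz":0,"twist":0,"fingers":-0.2},{"dx":0,"dy":0,"dz":0,"twist":0,"fingers":-0.2},{"dx":0,"dy":0,"dz":0,"twist":0,"fingers":-0.2},{"dx":0,"dy":0,"dz":0,"twist":0,"fingers":-0.2},{"dx":0,"dy":0,"dz":-20,"twist":0,"fingers":-0.2}])

```text
clock: 9.57
eef_pos: [0.4546, -0.1245, 0.0465]
tool_rot: [0.0, 1.0, 0.001, -0.005]
ft_force: [-0.1, 0.0, -0.3]
grip_width: 0.0512
grasp_force: 0.0
```

Call:
carry_out(plan=[{"dx":0,"dy":0,"dz":-35,"twist":0,"fingers":-0.2},{"dx":0,"dy":0,"dz":-70,"twist":0,"fingers":-0.2},{"dx":15,"dy":0,"dz":-100,"twist":0,"fingers":-0.2},{"dx":40,"dy":0,"dz":-120,"twist":0,"fingers":-0.2},{"dx":75,"dy":0,"dz":-120,"twist":0,"fingers":-0.2}])

```text
clock: 9.98
eef_pos: [0.3872, -0.1265, 0.174]
tool_rot: [-0.0, 1.0, -0.001, 0.004]
ft_force: [-0.2, -1.1, 0.3]
grip_width: 0.0515
grasp_force: 0.0
```

```bash
python3 -c "
from h import *
from workcell import camera
go(.507,-.126,.16)
for n in('side','top'):
    c=camera(n);pickle.dump(c,open(n+'2.pkl','wb'))
T,S=[pickle.load(open(n+'2.pkl','rb')) for n in('top','side')]
a=cv2.resize(T['image'][190:255,270:340],None,fx=5.5,fy=5.5,interpolation=cv2.INTER_CUBIC)
b=cv2.resize(S['image'][190:255,170:240],None,fx=5.5,fy=5.5,interpolation=cv2.INTER_CUBIC)
cv2.imwrite('pics/ts5.png',np.hstack([a,b])[:,:,::-1])"
```

```text
t 9.98 at [ 0.3872 -0.1265  0.174 ] yaw -180.0 need [-119.6    0.5   15. ] twist 0.0 w 0.0515 gf 0.0 q [-0.32  0.09 -0.33  1.14 -0.   -0.32] F [-0.2 -1.1  0.3]
```

View pics/ts5.png

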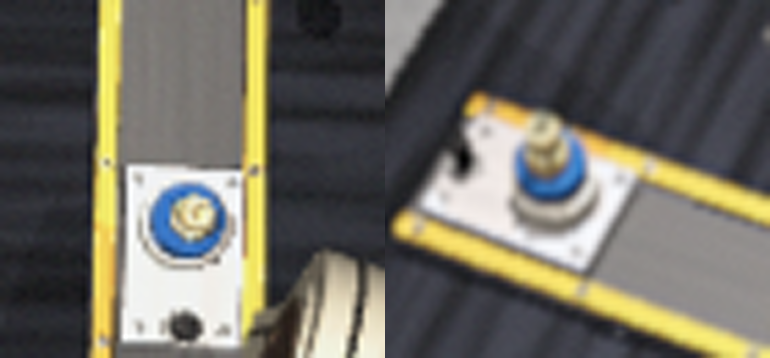

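The top crop shows the union top at (197,215), i.e. px (305.8,229.1), the blue disc at (188,220), i.e. px (304.2,230.0), and the pin at px (303.8,249.1). In the side view the stack is upright, with the neck top at px (198.9,212).

```bash
python3 -c "
from h import *
np.set_printoptions(precision=4,suppress=True)
S,T=[pickle.load(open(n+'2.pkl','rb')) for n in('side','top')]
print('union',onz(T,305.8,229.1,.086),onz(S,198.9,212,.086))
print('adapt',onz(T,304.2,230,.058)); print('pin',onz(T,303.8,249.1,.048))
for a,ce,m,s in blobs(T,(100,120,80),(125,255,255),40):
    k=np.argwhere(m)[:,::-1].astype(np.float32);print('blue',a,cv2.minEnclosingCircle(k),onz(T,*cv2.minEnclosingCircle(k)[0],.055))
for n,c in(('T',T),('S',S)):
  h=cv2.cvtColor(c['image'],cv2.COLOR_RGB2HSV);m=cv2.inRange(h,(0,0,170),(180,60,255))
  print(n)
  nn,l,st,ce=cv2.connectedComponentsWithStats(m)
  for i in range(1,nn):
    if st[i,4]>300 and 180<ce[i][1]<260: print(st[i],ce[i],cv2.minAreaRect(np.array([onz(c,*q,.026)[:2]*1000 for q in np.argwhere(l==i)[:,::-1]],np.float32)))
"
```

```text
union [ 0.5051 -0.1273  0.086 ] [ 0.5078 -0.1227  0.086 ]
adapt [ 0.5061 -0.1266  0.058 ]
pin [ 0.4588 -0.127   0.048 ]
blue 50 ((290.5, 164.0), 7.159010887145996) [ 0.679  -0.0905  0.055 ]
blue 57 ((303.0, 185.0), 7.280210018157959) [ 0.6235 -0.1234  0.055 ]
blue 85 ((46.5, 200.5), 5.147915363311768) [0.5642 0.5364 0.055 ]
blue 72 ((303.74139404296875, 229.87930297851562), 6.534803867340088) [ 0.5068 -0.1258  0.055 ]
T
[  0 137  35  90 792] [ 15.1111 194.524 ] ((618.9290771484375, 636.1655883789062), (247.91952514648438, 88.91387176513672), 8.364890098571777)
[  46  214   56   40 1756] [ 73.1925 233.6321] ((485.3110656738281, 470.2972106933594), (88.51844787597656, 142.08433532714844), 7.888984680175781)
[160 220  43  50 418] [181.6722 244.5335] ((464.7594909667969, 186.77093505859375), (84.38279724121094, 111.97947692871094), 77.3560562133789)
[292 220  22  33 490] [302.4755 237.3061] ((494.7054748535156, -126.0402603149414), (54.435691833496094, 83.04532623291016), 89.97637939453125)
[113 222  33  32 486] [129.251  237.5514] ((478.1562805175781, 323.7798156738281), (76.23126220703125, 76.2630386352539), 85.88607788085938)
[216 229  32  32 624] [231.3109 244.149 ] ((468.2246398925781, 58.221160888671875), (76.20610046386719, 76.1379165649414), 86.7894287109375)
[360 230  32  26 436] [375.8624 240.961 ] ((482.08416748046875, -315.824951171875), (75.10111236572266, 54.75803756713867), 78.765380859375)
S
[177 211  39  28 454] [195.5837 224.5705] ((493.5098571777344, -121.80216979980469), (65.79877471923828, 85.6755599975586), 88.49464416503906)
```

Call:
carry_out(plan=[{"dx":-30,"dy":0,"dz":0,"twist":0,"fingers":-0.2},{"dx":-60,"dy":0,"dz":0,"twist":0,"fingers":-0.2},{"dx":-90,"dy":0,"dz":0,"twist":0,"fingers":-0.2},{"dx":-119,"dy":1,"dz":0,"twist":0,"fingers":-0.2},{"dx":-119,"dy":1,"dz":15,"twist":0,"fingers":-0.2}])

```text
clock: 10.5
eef_pos: [0.5098, -0.125, 0.1566]
tool_rot: [-0.0, 1.0, -0.001, 0.004]
ft_force: [1.0, -0.6, -0.4]
grip_width: 0.0513
grasp_force: 0.0
```

Call:
carry_out(plan=[{"dx":0,"dy":0,"dz":15,"twist":0,"fingers":-0.2},{"dx":0,"dy":0,"dz":30,"twist":0,"fingers":-0.2},{"dx":0,"dy":0,"dz":45,"twist":0,"fingers":-0.2},{"dx":0,"dy":0,"dz":60,"twist":0,"fingers":-0.2},{"dx":0,"dy":0,"dz":60,"twist":0,"fingers":-0.2}])

```text
clock: 10.92
eef_pos: [0.4998, -0.1237, 0.0911]
tool_rot: [0.0, 1.0, 0.001, -0.004]
ft_force: [-1.3, 0.0, -1.1]
grip_width: 0.0512
grasp_force: 0.0
```

```bash
python3 -c "
from h import *
go(.507,-.1257,.073)"
```

```text
t 10.92 at [ 0.4998 -0.1237  0.0911] yaw 180.0 need [-7.3 -2.  18. ] twist -0.0 w 0.0512 gf 0.0 q [-0.24  0.38 -0.18  1.01 -0.   -0.24] F [-1.3  0.  -1.1]
```

Call:
carry_out(plan=[{"dx":-3.5,"dy":-1,"dz":10,"twist":0,"fingers":-0.2},{"dx":-3.5,"dy":-1,"dz":20,"twist":0,"fingers":-0.2},{"dx":-3.5,"dy":-1,"dz":22,"twist":0,"fingers":-0.2},{"dx":-3.5,"dy":-1,"dz":22,"twist":0,"fingers":-0.2},{"dx":-3.5,"dy":-1,"dz":22,"twist":0,"fingers":-0.2}])

```text
clock: 11.33
eef_pos: [0.5066, -0.1256, 0.0732]
tool_rot: [0.0, 1.0, -0.0, 0.0]
ft_force: [-0.5, -0.2, 0.5]
grip_width: 0.051
grasp_force: 0.0
```

Call:
carry_out(plan=[{"dx":0,"dy":0,"dz":0,"twist":0,"fingers":0.2},{"dx":0,"dy":0,"dz":0,"twist":0,"fingers":1},{"dx":0,"dy":0,"dz":0,"twist":0,"fingers":1},{"dx":0,"dy":0,"dz":0,"twist":0,"fingers":1},{"dx":0,"dy":0,"dz":0,"twist":0,"fingers":1}])

```text
clock: 11.75
eef_pos: [0.5069, -0.1258, 0.0738]
tool_rot: [0.0, 1.0, -0.0, 0.001]
ft_force: [-0.8, -1.5, 2.8]
grip_width: 0.0118
grasp_force: 58.5
```

```bash
python3 -c "
from h import *
go(.507,-.1257,.073)"
```

```text
t 11.75 at [ 0.5069 -0.1258  0.0738] yaw 180.0 need [-0.1  0.1  0.8] twist -0.0 w 0.0118 gf 58.5430508852005 q [-0.24  0.41 -0.2   0.97 -0.   -0.24] F [-0.8 -1.5  2.8]
```

Call:
carry_out(plan=[{"dx":0,"dy":0,"dz":-5,"twist":0,"fingers":1},{"dx":0,"dy":0,"dz":-15,"twist":0,"fingers":1},{"dx":0,"dy":0,"dz":-30,"twist":0,"fingers":1},{"dx":0,"dy":0,"dz":-45,"twist":0,"fingers":1},{"dx":2,"dy":-10,"dz":-55,"twist":0,"fingers":1}])

```text
clock: 12.17
eef_pos: [0.5053, -0.1347, 0.13]
tool_rot: [-0.001, 1.0, 0.0, 0.001]
ft_force: [-0.4, -0.7, -1.4]
grip_width: 0.012
grasp_force: 58.6
```

Call:
carry_out(plan=[{"dx":4,"dy":-20,"dz":0,"twist":0,"fingers":1},{"dx":9,"dy":-45,"dz":0,"twist":0,"fingers":1},{"dx":14,"dy":-70,"dz":0,"twist":0,"fingers":1},{"dx":19,"dy":-95,"dz":0,"twist":0,"fingers":1},{"dx":24,"dy":-120,"dz":0,"twist":0,"fingers":1}])

```text
clock: 12.58
eef_pos: [0.4798, -0.2572, 0.1286]
tool_rot: [0.0, 1.0, -0.0, 0.0]
ft_force: [-0.4, -0.5, -0.3]
grip_width: 0.012
grasp_force: 58.6
```

Call:
carry_out(plan=[{"dx":4,"dy":-25,"dz":0,"twist":0,"fingers":1},{"dx":7,"dy":-45,"dz":0,"twist":0,"fingers":1},{"dx":9,"dy":-60,"dz":10,"twist":0,"fingers":1},{"dx":9,"dy":-60,"dz":25,"twist":0,"fingers":1},{"dx":9,"dy":-60,"dz":40,"twist":0,"fingers":1}])

```text
clock: 13.0
eef_pos: [0.4712, -0.3173, 0.0877]
tool_rot: [0.001, 1.0, -0.0, 0.001]
ft_force: [0.1, -0.7, 0.5]
grip_width: 0.012
grasp_force: 58.6
```

Call:
carry_out(plan=[{"dx":0,"dy":0,"dz":10,"twist":0,"fingers":1},{"dx":0,"dy":0,"dz":20,"twist":0,"fingers":1},{"dx":0,"dy":0,"dz":30,"twist":0,"fingers":1},{"dx":0,"dy":0,"dz":30,"twist":0,"fingers":1},{"dx":0,"dy":0,"dz":30,"twist":0,"fingers":1}])

```text
clock: 13.42
eef_pos: [0.4711, -0.315, 0.0575]
tool_rot: [-0.0, 1.0, 0.0, -0.001]
ft_force: [0.1, -0.8, -0.9]
grip_width: 0.012
grasp_force: 58.6
```

```bash
python3 -c "
from h import *
from workcell import camera
go(.4718,-.316,.025)
c=camera('side')
cv2.imwrite('pics/s6.png',cv2.resize(c['image'][200:340,100:260],None,fx=3.8,fy=3.8,interpolation=cv2.INTER_CUBIC)[:,:,::-1])"
```

```text
t 13.42 at [ 0.4711 -0.315   0.0575] yaw -180.0 need [-0.7 -1.  32.5] twist 0.0 w 0.012 gf 58.598297238349915 q [-0.59  0.5  -0.09  0.98  0.   -0.59] F [ 0.1 -0.8 -0.9]
```

View pics/s6.png

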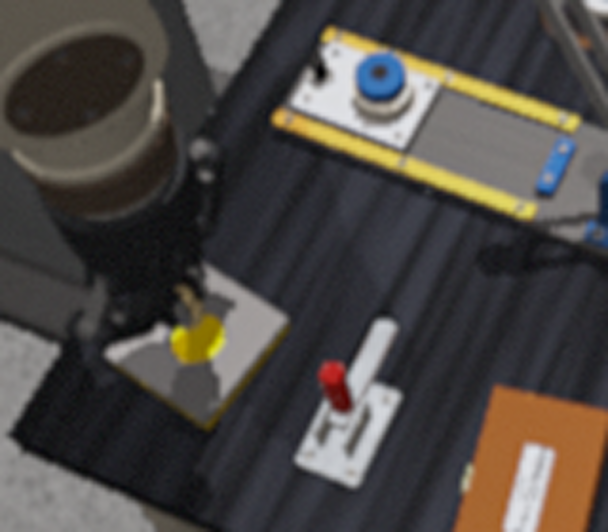

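The union hangs upright over its pocket, and the adapter and ring still stand on the plate. I'll lower it.

Call:
carry_out(plan=[{"dx":-1,"dy":-1,"dz":10,"twist":0,"fingers":1},{"dx":-1,"dy":-1,"dz":20,"twist":0,"fingers":1},{"dx":-1,"dy":-1,"dz":28,"twist":0,"fingers":1},{"dx":-1,"dy":-1,"dz":31,"twist":0,"fingers":1},{"dx":-1,"dy":-1,"dz":32.5,"twist":0,"fingers":1}])

```text
clock: 13.88
eef_pos: [0.4715, -0.3159, 0.0252]
tool_rot: [0.0, 1.0, 0.001, -0.001]
ft_force: [-3.3, 2.3, 10.6]
grip_width: 0.0119
grasp_force: 59.7
```

Call:
carry_out(plan=[{"dx":0,"dy":0,"dz":0,"twist":0,"fingers":1},{"dx":0,"dy":0,"dz":0,"twist":0,"fingers":1},{"dx":0,"dy":0,"dz":0,"twist":0,"fingers":1},{"dx":0,"dy":0,"dz":0.5,"twist":0,"fingers":1},{"dx":0,"dy":0,"dz":0.5,"twist":0,"fingers":1}])

```text
clock: 14.3
eef_pos: [0.4725, -0.3166, 0.0253]
tool_rot: [0.0, 1.0, -0.0, 0.0]
ft_force: [-0.4, 0.7, 2.2]
grip_width: 0.0119
grasp_force: 58.7
```

Call:
carry_out(plan=[{"dx":0,"dy":0,"dz":0,"twist":0,"fingers":-0.2},{"dx":0,"dy":0,"dz":0,"twist":0,"fingers":-0.2},{"dx":0,"dy":0,"dz":0,"twist":0,"fingers":-0.2},{"dx":0,"dy":0,"dz":0,"twist":0,"fingers":-0.2},{"dx":0,"dy":0,"dz":-10,"twist":0,"fingers":-0.2}])

```text
clock: 14.72
eef_pos: [0.4709, -0.3155, 0.0334]
tool_rot: [0.0, 1.0, 0.001, -0.002]
ft_force: [-1.0, -0.6, -0.3]
grip_width: 0.0511
grasp_force: 0.0
```

Call:
carry_out(plan=[{"dx":0,"dy":0,"dz":-25,"twist":0,"fingers":-0.2},{"dx":0,"dy":0,"dz":-50,"twist":0,"fingers":-0.2},{"dx":0,"dy":25,"dz":-60,"twist":0,"fingers":-0.2},{"dx":0,"dy":60,"dz":-60,"twist":0,"fingers":0.1},{"dx":0,"dy":96,"dz":-50,"twist":0,"fingers":0.1}])

```text
clock: 15.13
eef_pos: [0.4751, -0.2217, 0.0888]
tool_rot: [0.002, 1.0, -0.002, 0.004]
ft_force: [0.5, 1.2, 0.6]
grip_width: 0.0385
grasp_force: 0.0
```

Call:
carry_out(plan=[{"dx":0,"dy":0,"dz":20,"twist":0,"fingers":0.1},{"dx":0,"dy":0,"dz":40,"twist":0,"fingers":0.1},{"dx":0,"dy":0,"dz":60,"twist":0,"fingers":0.1},{"dx":0,"dy":0,"dz":70,"twist":0,"fingers":0.1},{"dx":0,"dy":0,"dz":70,"twist":0,"fingers":0.1}])

```text
clock: 15.55
eef_pos: [0.4708, -0.2197, 0.0134]
tool_rot: [0.0, 1.0, 0.001, -0.002]
ft_force: [-0.5, 0.4, 0.4]
grip_width: 0.0388
grasp_force: 0.0
```

```bash
python3 -c "
from h import *
from workcell import camera
go(.4718,-.22,.010)
for n in('side','top'): pickle.dump(camera(n),open(n+'3.pkl','wb'))
S,T=[pickle.load(open(n+'3.pkl','rb')) for n in('side','top')]
a=cv2.resize(T['image'][190:270,270:400],None,fx=4.5,fy=4.5,interpolation=cv2.INTER_CUBIC)
b=cv2.resize(S['image'][200:330,110:210],None,fx=2.769,fy=2.769,interpolation=cv2.INTER_CUBIC)[:360]
cv2.imwrite('pics/ts7.png',np.hstack([a[:,:500],b])[:,:,::-1])"
```

```text
t 15.55 at [ 0.4708 -0.2197  0.0134] yaw 180.0 need [-1.  -0.4  3.4] twist -0.0 w 0.0388 gf 0.0 q [-0.44  0.48 -0.26  0.83  0.   -0.44] F [-0.5  0.4  0.4]
```

Call:
carry_out(plan=[{"dx":0,"dy":0,"dz":6,"twist":0,"fingers":0.1},{"dx":0,"dy":0,"dz":12,"twist":0,"fingers":0.1},{"dx":0,"dy":0,"dz":14,"twist":0,"fingers":0.1},{"dx":0,"dy":0,"dz":15,"twist":0,"fingers":0.1},{"dx":0,"dy":0,"dz":15.5,"twist":0,"fingers":0.1}])

```text
clock: 16.07
eef_pos: [0.4724, -0.2205, -0.0005]
tool_rot: [0.0, 1.0, 0.0, -0.0]
ft_force: [0.6, 0.1, -0.5]
grip_width: 0.0387
grasp_force: 0.0
```

Call:
carry_out(plan=[{"dx":0,"dy":0,"dz":0.5,"twist":0,"fingers":0.1},{"dx":0,"dy":0,"dz":1,"twist":0,"fingers":0.1},{"dx":0,"dy":0,"dz":1,"twist":0,"fingers":0.1},{"dx":0,"dy":0,"dz":1,"twist":0,"fingers":0.1},{"dx":0,"dy":0,"dz":1,"twist":0,"fingers":0.1}])

```text
clock: 16.48
eef_pos: [0.4726, -0.2206, -0.0012]
tool_rot: [0.0, 1.0, -0.0, 0.0]
ft_force: [0.0, -0.5, 2.1]
grip_width: 0.0384
grasp_force: 0.7
```

View pics/ts7.png

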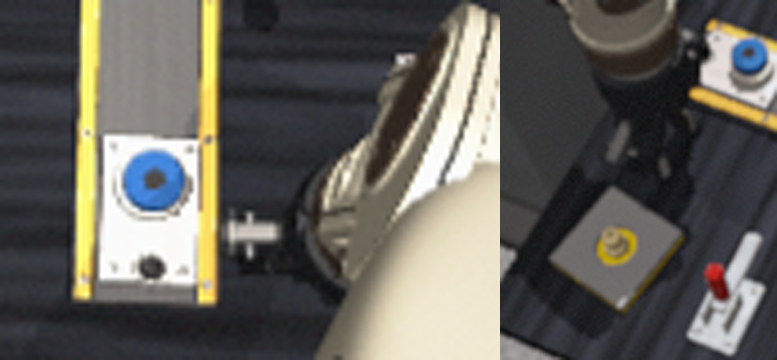

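The union stands upright in the centre of its yellow pocket (side crop (615,240)), and the blue disc and ring are unmoved. The fingertips touch the bench at TCP z = -1 mm with a 38 mm opening. Next I'll check at 56 mm.

Call:
carry_out(plan=[{"dx":0,"dy":0,"dz":-2,"twist":0,"fingers":-0.3},{"dx":0,"dy":0,"dz":-2,"twist":0,"fingers":-0.3},{"dx":0,"dy":0,"dz":-1,"twist":0,"fingers":-0.3},{"dx":0,"dy":0,"dz":0,"twist":0,"fingers":-0.3},{"dx":0,"dy":0,"dz":1,"twist":0,"fingers":-0.3}])

```text
clock: 16.9
eef_pos: [0.4723, -0.2205, -0.0026]
tool_rot: [0.0, 1.0, 0.0, -0.0]
ft_force: [-0.3, -1.0, 0.2]
grip_width: 0.0557
grasp_force: 0.0
```

Call:
carry_out(plan=[{"dx":0,"dy":0,"dz":0.5,"twist":0,"fingers":-0.3},{"dx":0,"dy":0,"dz":1,"twist":0,"fingers":-0.3},{"dx":0,"dy":0,"dz":1.5,"twist":0,"fingers":-0.3},{"dx":0,"dy":0,"dz":1.5,"twist":0,"fingers":-0.3},{"dx":0,"dy":0,"dz":1.5,"twist":0,"fingers":-0.3}])

```text
clock: 17.32
eef_pos: [0.4724, -0.2205, -0.004]
tool_rot: [0.0, 1.0, -0.0, -0.0]
ft_force: [-0.6, -0.2, 0.9]
grip_width: 0.055
grasp_force: 0.0
```

Call:
carry_out(plan=[{"dx":0,"dy":0,"dz":0.5,"twist":0,"fingers":-0.3},{"dx":0,"dy":0,"dz":1,"twist":0,"fingers":-0.3},{"dx":0,"dy":0,"dz":1.5,"twist":0,"fingers":-0.3},{"dx":0,"dy":0,"dz":1.5,"twist":0,"fingers":-0.3},{"dx":0,"dy":0,"dz":1.5,"twist":0,"fingers":-0.3}])

```text
clock: 17.73
eef_pos: [0.4725, -0.2205, -0.0041]
tool_rot: [0.0, 1.0, -0.0, 0.0]
ft_force: [-3.5, 1.2, 10.0]
grip_width: 0.0555
grasp_force: 5.3
```

Call:
carry_out(plan=[{"dx":0,"dy":0,"dz":-30,"twist":0,"fingers":-0.3},{"dx":0,"dy":0,"dz":-65,"twist":0,"fingers":-0.3},{"dx":0,"dy":0,"dz":-100,"twist":0,"fingers":-0.3},{"dx":-10,"dy":20,"dz":-125,"twist":0,"fingers":-0.3},{"dx":-20,"dy":50,"dz":-130,"twist":0,"fingers":-0.3}])

```text
clock: 18.15
eef_pos: [0.4958, -0.1732, 0.1301]
tool_rot: [0.003, 1.0, -0.002, 0.005]
ft_force: [1.0, 0.2, 0.3]
grip_width: 0.0558
grasp_force: 0.0
```

Call:
carry_out(plan=[{"dx":-10,"dy":30,"dz":0,"twist":0,"fingers":-0.3},{"dx":-14,"dy":45,"dz":0,"twist":0,"fingers":-0.3},{"dx":-14,"dy":45,"dz":15,"twist":0,"fingers":-0.3},{"dx":-14,"dy":45,"dz":30,"twist":0,"fingers":-0.3},{"dx":-14,"dy":45,"dz":40,"twist":0,"fingers":-0.3}])

```text
clock: 18.57
eef_pos: [0.5061, -0.1248, 0.0835]
tool_rot: [-0.0, 1.0, 0.0, -0.0]
ft_force: [-0.2, 0.3, -0.4]
grip_width: 0.0554
grasp_force: 0.0
```

Call:
carry_out(plan=[{"dx":0,"dy":0,"dz":0,"twist":0,"fingers":-0.3},{"dx":0,"dy":0,"dz":0,"twist":0,"fingers":-0.3},{"dx":0,"dy":0,"dz":0,"twist":0,"fingers":-0.3},{"dx":0,"dy":0,"dz":0,"twist":0,"fingers":-0.3},{"dx":0,"dy":0,"dz":0,"twist":0,"fingers":-0.3}])

```text
clock: 18.98
eef_pos: [0.5071, -0.126, 0.0854]
tool_rot: [0.001, 1.0, -0.0, 0.001]
ft_force: [-0.3, 1.4, 0.1]
grip_width: 0.0556
grasp_force: 0.0
```

```bash
python3 -c "
from h import *
go(.507,-.1257,.0508)
np.set_printoptions(precision=4,suppress=True)
S,T=[pickle.load(open(n+'3.pkl','rb')) for n in('side','top')]
for c in (T,S):
  for a,ce,m,s in blobs(c,(100,120,80),(125,255,255),60):
    k=np.argwhere(m)[:,::-1].astype(np.float32);print('blue',a,ce,onz(c,*cv2.minEnclosingCircle(k)[0],.053),onz(c,*ce,.054))
"
```

```text
t 18.98 at [ 0.5071 -0.126   0.0854] yaw 179.9 need [ 0.1  0.3 34.6] twist -0.1 w 0.0556 gf 0.0 q [-0.24  0.39 -0.18  0.99  0.   -0.24] F [-0.3  1.4  0.1]
blue 95 [293.6842 161.4947] [ 0.6866 -0.0984  0.053 ] [ 0.6863 -0.0988  0.054 ]
blue 65 [ 46.2769 200.6   ] [0.5645 0.5374 0.053 ] [0.5641 0.5374 0.054 ]
blue 120 [303.7333 229.875 ] [ 0.507  -0.1261  0.053 ] [ 0.5069 -0.1259  0.054 ]
blue 100 [199.66 220.09] [ 0.5064 -0.1247  0.053 ] [ 0.5077 -0.1261  0.054 ]
```

Call:
carry_out(plan=[{"dx":0,"dy":0,"dz":12,"twist":0,"fingers":-0.3},{"dx":0,"dy":0,"dz":24,"twist":0,"fingers":-0.3},{"dx":0,"dy":0,"dz":31,"twist":0,"fingers":-0.3},{"dx":0,"dy":0,"dz":34.5,"twist":0,"fingers":-0.3},{"dx":0,"dy":0,"dz":34.5,"twist":0,"fingers":-0.3}])

```text
clock: 19.4
eef_pos: [0.5059, -0.1255, 0.0495]
tool_rot: [0.0, 1.0, 0.0, -0.001]
ft_force: [0.6, 0.1, -0.3]
grip_width: 0.0558
grasp_force: 0.0
```

Call:
carry_out(plan=[{"dx":0,"dy":0,"dz":0,"twist":0,"fingers":0},{"dx":0,"dy":0,"dz":0,"twist":0,"fingers":0.1},{"dx":0,"dy":0,"dz":0,"twist":0,"fingers":0.2},{"dx":0,"dy":0,"dz":0,"twist":0,"fingers":1},{"dx":0,"dy":0,"dz":0,"twist":0,"fingers":1}])

```text
clock: 19.82
eef_pos: [0.5071, -0.1257, 0.0512]
tool_rot: [0.0, 1.0, -0.0, 0.001]
ft_force: [-1.2, -0.4, 6.3]
grip_width: 0.0313
grasp_force: 59.0
```

```bash
python3 -c "
from h import *
go(.507,-.1257,.0508)"
```

```text
t 19.82 at [ 0.5071 -0.1257  0.0512] yaw 180.0 need [ 0.1 -0.   0.4] twist -0.0 w 0.0313 gf 58.995527029037476 q [-0.24  0.43 -0.22  0.91 -0.   -0.24] F [-1.2 -0.4  6.3]
```

Call:
carry_out(plan=[{"dx":0,"dy":0,"dz":-4,"twist":0,"fingers":1},{"dx":0,"dy":0,"dz":-14,"twist":0,"fingers":1},{"dx":0,"dy":0,"dz":-28,"twist":0,"fingers":1},{"dx":0,"dy":0,"dz":-42,"twist":0,"fingers":1},{"dx":2,"dy":10,"dz":-50,"twist":0,"fingers":1}])

```text
clock: 20.23
eef_pos: [0.5058, -0.1167, 0.1021]
tool_rot: [0.001, 1.0, -0.001, 0.002]
ft_force: [1.0, 0.1, -0.0]
grip_width: 0.0314
grasp_force: 59.5
```

Call:
carry_out(plan=[{"dx":4,"dy":20,"dz":0,"twist":0,"fingers":1},{"dx":9,"dy":45,"dz":0,"twist":0,"fingers":1},{"dx":14,"dy":70,"dz":0,"twist":0,"fingers":1},{"dx":19,"dy":95,"dz":0,"twist":0,"fingers":1},{"dx":24,"dy":120,"dz":0,"twist":0,"fingers":1}])

```text
clock: 20.65
eef_pos: [0.4798, 0.0061, 0.1004]
tool_rot: [0.0, 1.0, 0.0, 0.0]
ft_force: [0.1, -0.1, -0.3]
grip_width: 0.0314
grasp_force: 59.5
```

Call:
carry_out(plan=[{"dx":5,"dy":25,"dz":0,"twist":0,"fingers":1},{"dx":9,"dy":43,"dz":0,"twist":0,"fingers":1},{"dx":12,"dy":56,"dz":10,"twist":0,"fingers":1},{"dx":12,"dy":56,"dz":25,"twist":0,"fingers":1},{"dx":12,"dy":56,"dz":40,"twist":0,"fingers":1}])

```text
clock: 21.07
eef_pos: [0.4686, 0.0623, 0.0605]
tool_rot: [-0.001, 1.0, 0.0, 0.001]
ft_force: [-0.1, -0.3, -1.2]
grip_width: 0.0314
grasp_force: 59.5
```

Call:
carry_out(plan=[{"dx":0,"dy":0,"dz":10,"twist":0,"fingers":1},{"dx":0,"dy":0,"dz":20,"twist":0,"fingers":1},{"dx":0,"dy":0,"dz":22,"twist":0,"fingers":1},{"dx":0,"dy":0,"dz":22,"twist":0,"fingers":1},{"dx":0,"dy":0,"dz":22,"twist":0,"fingers":1}])

```text
clock: 21.48
eef_pos: [0.4687, 0.0608, 0.0385]
tool_rot: [0.0, 1.0, 0.0, 0.0]
ft_force: [-0.4, -0.4, 0.2]
grip_width: 0.0316
grasp_force: 59.5
```

```bash
python3 -c "
from h import *
from workcell import camera
go(.4688,.0603,.0165)
c=camera('side');pickle.dump(c,open('side4.pkl','wb'))
for a,ce,m,s in blobs(c,(100,120,80),(125,255,255),40):
  print('blue',a,ce,onz(c,*ce,.036))
"
```

```text
t 21.48 at [0.4687 0.0608 0.0385] yaw 180.0 need [-0.1 -0.5 22. ] twist -0.0 w 0.0316 gf 59.53397333621979 q [ 0.13  0.37 -0.37  0.83  0.    0.13] F [-0.4 -0.4  0.2]
blue 42 [274.69047619 231.71428571] [ 0.69003847 -0.07777116  0.036     ]
blue 43 [245.8372093  244.53488372] [ 0.63691709 -0.13806519  0.036     ]
blue 48 [265.52083333 247.89583333] [ 0.68491813 -0.12882163  0.036     ]
```

Call:
carry_out(plan=[{"dx":0,"dy":0,"dz":8,"twist":0,"fingers":1},{"dx":0,"dy":0,"dz":15,"twist":0,"fingers":1},{"dx":0,"dy":0,"dz":19,"twist":0,"fingers":1},{"dx":0,"dy":0,"dz":21,"twist":0,"fingers":1},{"dx":0,"dy":0,"dz":21.5,"twist":0,"fingers":1}])

```text
clock: 21.95
eef_pos: [0.4678, 0.0604, 0.0166]
tool_rot: [0.0, 1.0, -0.0, -0.001]
ft_force: [-2.9, -0.5, 9.8]
grip_width: 0.0313
grasp_force: 60.5
```

Call:
carry_out(plan=[{"dx":0,"dy":0,"dz":0,"twist":0,"fingers":1},{"dx":0,"dy":0,"dz":0.5,"twist":0,"fingers":1},{"dx":0,"dy":0,"dz":0.5,"twist":0,"fingers":1},{"dx":0,"dy":0,"dz":0.5,"twist":0,"fingers":1},{"dx":0,"dy":0,"dz":0.5,"twist":0,"fingers":1}])

```text
clock: 22.37
eef_pos: [0.4678, 0.0604, 0.0166]
tool_rot: [0.0, 1.0, -0.0, -0.001]
ft_force: [-4.9, 0.7, 7.8]
grip_width: 0.0315
grasp_force: 60.5
```

Call:
carry_out(plan=[{"dx":0,"dy":0,"dz":0,"twist":0,"fingers":-0.35},{"dx":0,"dy":0,"dz":0,"twist":0,"fingers":-0.35},{"dx":0,"dy":0,"dz":0,"twist":0,"fingers":-0.35},{"dx":0,"dy":0,"dz":-2,"twist":0,"fingers":-0.35},{"dx":0,"dy":0,"dz":-12,"twist":0,"fingers":-0.35}])

```text
clock: 22.78
eef_pos: [0.4672, 0.0603, 0.0268]
tool_rot: [0.0, 1.0, -0.0, -0.002]
ft_force: [0.4, -0.2, 0.5]
grip_width: 0.0576
grasp_force: 0.0
```

Call:
carry_out(plan=[{"dx":0,"dy":0,"dz":-30,"twist":0,"fingers":-0.35},{"dx":0,"dy":0,"dz":-60,"twist":0,"fingers":-0.35},{"dx":-6,"dy":-30,"dz":-80,"twist":0,"fingers":-0.35},{"dx":-13,"dy":-65,"dz":-80,"twist":0,"fingers":-0.35},{"dx":-20,"dy":-100,"dz":-80,"twist":0,"fingers":-0.35}])

```text
clock: 23.2
eef_pos: [0.4903, -0.0401, 0.1102]
tool_rot: [-0.001, 1.0, -0.0, 0.002]
ft_force: [0.0, 0.6, -0.3]
grip_width: 0.0579
grasp_force: 0.0
```

Call:
carry_out(plan=[{"dx":-7,"dy":-35,"dz":0,"twist":0,"fingers":-0.35},{"dx":-14,"dy":-65,"dz":0,"twist":0,"fingers":-0.35},{"dx":-18.5,"dy":-86.5,"dz":0,"twist":0,"fingers":-0.35},{"dx":-18.5,"dy":-86.5,"dz":15,"twist":0,"fingers":-0.35},{"dx":-18.5,"dy":-86.5,"dz":30,"twist":0,"fingers":-0.35}])

```text
clock: 23.62
eef_pos: [0.5083, -0.1281, 0.0785]
tool_rot: [0.002, 1.0, -0.0, 0.002]
ft_force: [0.7, 0.4, -0.6]
grip_width: 0.0574
grasp_force: 0.0
```

Call:
carry_out(plan=[{"dx":0,"dy":0,"dz":0,"twist":0,"fingers":-0.35},{"dx":0,"dy":0,"dz":0,"twist":0,"fingers":-0.35},{"dx":0,"dy":0,"dz":0,"twist":0,"fingers":-0.35},{"dx":0,"dy":0,"dz":0,"twist":0,"fingers":-0.35},{"dx":0,"dy":0,"dz":0,"twist":0,"fingers":-0.35}])

```text
clock: 24.03
eef_pos: [0.5077, -0.1258, 0.0791]
tool_rot: [-0.0, 1.0, -0.0, 0.001]
ft_force: [-0.2, 0.1, 0.4]
grip_width: 0.0576
grasp_force: 0.0
```

```bash
python3 -c "
from h import *
from workcell import camera
np.set_printoptions(precision=4,suppress=True)
go(.507,-.1258,.0327)
for n in('side','top'): pickle.dump(camera(n),open(n+'5.pkl','wb'))
S,T=[pickle.load(open(n+'5.pkl','rb')) for n in('side','top')]
for c in (T,S):
  for a,ce,m,s in blobs(c,(100,120,80),(125,255,255),40):
    print('blue',a,ce,onz(c,*ce,.020))
b=cv2.resize(S['image'][150:250,140:260],None,fx=4,fy=4,interpolation=cv2.INTER_CUBIC)
cv2.imwrite('pics/s8.png',b[:,:,::-1])
"
```

```text
t 24.03 at [ 0.5077 -0.1258  0.0791] yaw -180.0 need [ 0.8  0.  46.4] twist 0.0 w 0.0576 gf 0.0 q [-0.24  0.4  -0.19  0.98  0.   -0.24] F [-0.2  0.1  0.4]
blue 50 [291.08 164.24] [ 0.6881 -0.0949  0.02  ]
blue 43 [301.2558 184.8837] [ 0.6317 -0.1227  0.02  ]
blue 85 [ 46.4706 200.4471] [0.5704 0.5535 0.02  ]
blue 103 [231.0874 244.4466] [0.4678 0.0589 0.02  ]
blue 86 [217.1977 170.4884] [0.4675 0.0591 0.02  ]
blue 43 [274.6512 231.6512] [ 0.6873 -0.0685  0.02  ]
blue 43 [245.8372 244.5349] [ 0.6334 -0.1301  0.02  ]
blue 49 [265.7551 247.9592] [ 0.6829 -0.1206  0.02  ]
```

The masks put the adapter at (0.468, 0.059), centred in its pocket. Next is the ring.

Call:
carry_out(plan=[{"dx":0.5,"dy":0,"dz":16,"twist":0,"fingers":-0.35},{"dx":0.5,"dy":0,"dz":32,"twist":0,"fingers":-0.35},{"dx":0.5,"dy":0,"dz":42,"twist":0,"fingers":-0.35},{"dx":0.5,"dy":0,"dz":46.5,"twist":0,"fingers":-0.35},{"dx":0.5,"dy":0,"dz":46.5,"twist":0,"fingers":-0.35}])

```text
clock: 24.55
eef_pos: [0.5056, -0.1257, 0.0306]
tool_rot: [0.0, 1.0, 0.0, -0.001]
ft_force: [0.0, -0.5, 0.2]
grip_width: 0.0576
grasp_force: 0.0
```

Call:
carry_out(plan=[{"dx":0,"dy":0,"dz":0,"twist":0,"fingers":-0.15},{"dx":0,"dy":0,"dz":0,"twist":0,"fingers":-0.05},{"dx":0,"dy":0,"dz":0,"twist":0,"fingers":0.05},{"dx":0,"dy":0,"dz":0,"twist":0,"fingers":1},{"dx":0,"dy":0,"dz":0,"twist":0,"fingers":1}])

```text
clock: 24.97
eef_pos: [0.5073, -0.1261, 0.0329]
tool_rot: [0.0, 1.0, -0.0, 0.001]
ft_force: [-1.1, 1.1, 6.7]
grip_width: 0.0383
grasp_force: 59.9
```

```bash
python3 -c "
from h import *
go(.507,-.1258,.0327)"
```

```text
t 24.97 at [ 0.5073 -0.1261  0.0329] yaw 180.0 need [0.3 0.3 0.2] twist -0.0 w 0.0383 gf 59.94347491374356 q [-0.24  0.46 -0.24  0.87  0.   -0.24] F [-1.1  1.1  6.7]
```

Call:
carry_out(plan=[{"dx":0,"dy":0,"dz":-4,"twist":0,"fingers":1},{"dx":0,"dy":0,"dz":-14,"twist":0,"fingers":1},{"dx":0,"dy":0,"dz":-30,"twist":0,"fingers":1},{"dx":0,"dy":0,"dz":-46,"twist":0,"fingers":1},{"dx":1,"dy":10,"dz":-60,"twist":0,"fingers":1}])

```text
clock: 25.38
eef_pos: [0.506, -0.1173, 0.0931]
tool_rot: [0.001, 1.0, -0.001, 0.001]
ft_force: [1.0, -0.1, -0.4]
grip_width: 0.0383
grasp_force: 60.2
```

Call:
carry_out(plan=[{"dx":1,"dy":20,"dz":0,"twist":0,"fingers":1},{"dx":2,"dy":50,"dz":0,"twist":0,"fingers":1},{"dx":4,"dy":82,"dz":0,"twist":0,"fingers":1},{"dx":6,"dy":114,"dz":0,"twist":0,"fingers":1},{"dx":8,"dy":146,"dz":0,"twist":0,"fingers":1}])

```text
clock: 25.8
eef_pos: [0.4975, 0.0311, 0.0924]
tool_rot: [0.001, 1.0, -0.0, 0.0]
ft_force: [-0.0, 0.4, 0.4]
grip_width: 0.0381
grasp_force: 60.3
```

Call:
carry_out(plan=[{"dx":2,"dy":32,"dz":0,"twist":0,"fingers":1},{"dx":4,"dy":64,"dz":0,"twist":0,"fingers":1},{"dx":6,"dy":96,"dz":0,"twist":0,"fingers":1},{"dx":8,"dy":128,"dz":0,"twist":0,"fingers":1},{"dx":10,"dy":160,"dz":0,"twist":0,"fingers":1}])

```text
clock: 26.22
eef_pos: [0.4875, 0.1915, 0.0924]
tool_rot: [0.0, 1.0, 0.0, 0.0]
ft_force: [0.6, -0.4, -0.7]
grip_width: 0.038
grasp_force: 60.3
```

Call:
carry_out(plan=[{"dx":2,"dy":32,"dz":0,"twist":0,"fingers":1},{"dx":4,"dy":64,"dz":0,"twist":0,"fingers":1},{"dx":6,"dy":96,"dz":0,"twist":0,"fingers":1},{"dx":8,"dy":122,"dz":0,"twist":0,"fingers":1},{"dx":9,"dy":138,"dz":0,"twist":0,"fingers":1}])

```text
clock: 26.63
eef_pos: [0.4784, 0.331, 0.0922]
tool_rot: [-0.001, 1.0, 0.001, 0.0]
ft_force: [-0.3, -0.5, -0.9]
grip_width: 0.0379
grasp_force: 60.3
```

Call:
carry_out(plan=[{"dx":0,"dy":0,"dz":10,"twist":0,"fingers":1},{"dx":0,"dy":0,"dz":25,"twist":0,"fingers":1},{"dx":0,"dy":0,"dz":40,"twist":0,"fingers":1},{"dx":0,"dy":0,"dz":50,"twist":0,"fingers":1},{"dx":0,"dy":0,"dz":50,"twist":0,"fingers":1}])

```text
clock: 27.05
eef_pos: [0.477, 0.3255, 0.0388]
tool_rot: [0.001, 1.0, -0.002, -0.002]
ft_force: [-0.3, -0.8, -1.2]
grip_width: 0.0381
grasp_force: 60.3
```

```bash
python3 -c "
from h import *
go(.479,.3285,.0165)"
```

```text
t 27.05 at [0.477  0.3255 0.0388] yaw 179.9 need [-2.1  3.1 22.3] twist -0.1 w 0.0381 gf 60.29907508040196 q [ 0.6   0.54 -0.07  0.96 -0.    0.6 ] F [-0.3 -0.8 -1.2]
```

Call:
carry_out(plan=[{"dx":0,"dy":0,"dz":0,"twist":0,"fingers":1},{"dx":0,"dy":0,"dz":0,"twist":0,"fingers":1},{"dx":0,"dy":0,"dz":8,"twist":0,"fingers":1},{"dx":0,"dy":0,"dz":14,"twist":0,"fingers":1},{"dx":0,"dy":0,"dz":18,"twist":0,"fingers":1}])

```text
clock: 27.47
eef_pos: [0.4786, 0.3278, 0.0231]
tool_rot: [0.0, 1.0, -0.0, -0.0]
ft_force: [-1.0, 1.3, -1.1]
grip_width: 0.0381
grasp_force: 60.3
```

Call:
carry_out(plan=[{"dx":0,"dy":0,"dz":2,"twist":0,"fingers":1},{"dx":0,"dy":0,"dz":4,"twist":0,"fingers":1},{"dx":0,"dy":0,"dz":6,"twist":0,"fingers":1},{"dx":0,"dy":0,"dz":7.5,"twist":0,"fingers":1},{"dx":0,"dy":0,"dz":7.5,"twist":0,"fingers":1}])

```text
clock: 27.88
eef_pos: [0.4787, 0.3281, 0.0161]
tool_rot: [0.0, 1.0, 0.0, 0.0]
ft_force: [-0.3, -0.1, 0.1]
grip_width: 0.038
grasp_force: 60.3
```

```bash
python3 -c "
from h import *
go(.479,.3285,.0165)"
```

```text
t 27.88 at [0.4787 0.3281 0.0161] yaw 180.0 need [-0.3  0.4 -0.4] twist -0.0 w 0.038 gf 60.30368196472409 q [ 0.6   0.57 -0.09  0.91 -0.    0.6 ] F [-0.3 -0.1  0.1]
```

Call:
carry_out(plan=[{"dx":0,"dy":0,"dz":0.5,"twist":0,"fingers":1},{"dx":0,"dy":0,"dz":0.5,"twist":0,"fingers":-0.4},{"dx":0,"dy":0,"dz":0.5,"twist":0,"fingers":-0.4},{"dx":0,"dy":0,"dz":0,"twist":0,"fingers":-0.4},{"dx":0,"dy":0,"dz":0,"twist":0,"fingers":-0.4}])

```text
clock: 28.3
eef_pos: [0.4788, 0.3281, 0.0162]
tool_rot: [0.0, 1.0, 0.0, 0.0]
ft_force: [-0.2, -0.5, -0.3]
grip_width: 0.0597
grasp_force: 0.0
```

Call:
carry_out(plan=[{"dx":0,"dy":0,"dz":-5,"twist":0,"fingers":-0.4},{"dx":0,"dy":0,"dz":-25,"twist":0,"fingers":-0.4},{"dx":0,"dy":0,"dz":-60,"twist":0,"fingers":-0.6},{"dx":-1,"dy":-20,"dz":-90,"twist":0,"fingers":-0.6},{"dx":-2,"dy":-54,"dz":-90,"twist":0,"fingers":-0.6}])

```text
clock: 28.72
eef_pos: [0.4851, 0.2786, 0.1132]
tool_rot: [-0.002, 1.0, 0.004, 0.006]
ft_force: [2.2, -0.4, 0.7]
grip_width: 0.0677
grasp_force: 0.0
```

Call:
carry_out(plan=[{"dx":-1,"dy":-36,"dz":0,"twist":0,"fingers":-0.6},{"dx":-2,"dy":-72,"dz":0,"twist":0,"fingers":-0.6},{"dx":-3,"dy":-108,"dz":0,"twist":0,"fingers":-0.6},{"dx":-4,"dy":-144,"dz":0,"twist":0,"fingers":-0.6},{"dx":-5,"dy":-180,"dz":0,"twist":0,"fingers":-0.6}])

```text
clock: 29.13
eef_pos: [0.4855, 0.0925, 0.1067]
tool_rot: [0.0, 1.0, 0.0, 0.0]
ft_force: [1.2, 0.0, 0.0]
grip_width: 0.0681
grasp_force: 0.0
```

Call:
carry_out(plan=[{"dx":-1,"dy":-36,"dz":0,"twist":0,"fingers":-0.6},{"dx":-2,"dy":-72,"dz":0,"twist":0,"fingers":-0.6},{"dx":-4,"dy":-108,"dz":0,"twist":0,"fingers":-0.6},{"dx":-6,"dy":-144,"dz":0,"twist":0,"fingers":-0.6},{"dx":-7,"dy":-180,"dz":0,"twist":0,"fingers":-0.6}])

```text
clock: 29.55
eef_pos: [0.4926, -0.0878, 0.1068]
tool_rot: [0.0, 1.0, -0.0, 0.001]
ft_force: [0.3, 0.1, 0.1]
grip_width: 0.068
grasp_force: 0.0
```

Call:
carry_out(plan=[{"dx":-1,"dy":-30,"dz":0,"twist":0,"fingers":-0.6},{"dx":-1,"dy":-40,"dz":0,"twist":0,"fingers":-0.6},{"dx":-1,"dy":-40,"dz":0,"twist":0,"fingers":-0.6},{"dx":-1,"dy":-40,"dz":0,"twist":0,"fingers":-0.6},{"dx":-1,"dy":-40,"dz":0,"twist":0,"fingers":-0.6}])

```text
clock: 29.97
eef_pos: [0.4933, -0.1248, 0.1061]
tool_rot: [-0.0, 1.0, 0.0, -0.0]
ft_force: [-0.1, 0.9, 0.6]
grip_width: 0.0686
grasp_force: 0.0
```

```bash
python3 -c "
from h import *
from workcell import camera
go(.494,-.126,.0155)
T=camera('top');S=camera('side')
a=cv2.resize(T['image'][205:270,105:330],None,fx=3.2,fy=3.2,interpolation=cv2.INTER_CUBIC)
b=cv2.resize(S['image'][90:250,140:320],None,fx=2.3,fy=2.3,interpolation=cv2.INTER_CUBIC)
w=max(a.shape[1],b.shape[1]);p=lambda i:cv2.copyMakeBorder(i,0,0,0,w-i.shape[1],0)
cv2.imwrite('pics/ts9.png',np.vstack([p(a),p(b)])[:590,:,::-1])"
```

```text
t 29.97 at [ 0.4933 -0.1248  0.1061] yaw -180.0 need [-0.7 -1.3 90.6] twist 0.0 w 0.0686 gf 0.0 q [-0.25  0.35 -0.19  1.03  0.   -0.25] F [-0.1  0.9  0.6]
```

View pics/ts9.png

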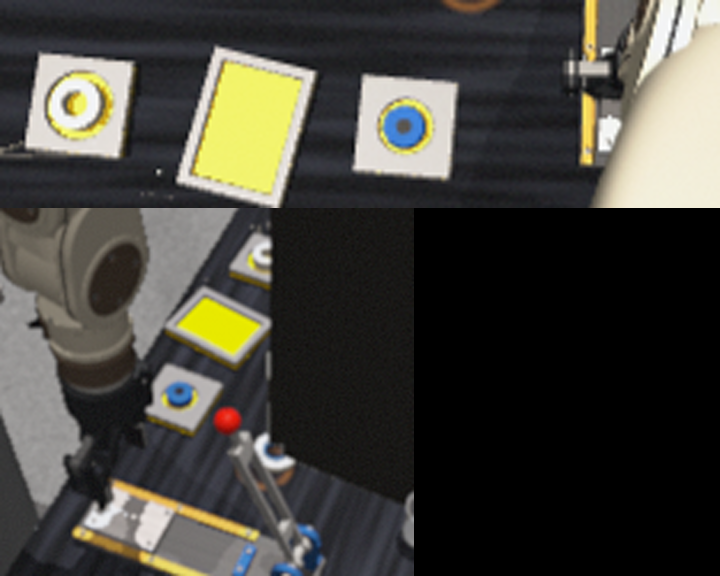

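The ring and adapter lie upright and centred in their pockets (top crop (75,102) and (404,126)). The plate is bare and the bar is still up. Next I'll grip the plate by its sides.

Call:
carry_out(plan=[{"dx":-0.5,"dy":-1,"dz":20,"twist":0,"fingers":-0.6},{"dx":-0.5,"dy":-1,"dz":40,"twist":0,"fingers":-0.6},{"dx":-0.5,"dy":-1,"dz":60,"twist":0,"fingers":-0.6},{"dx":-0.5,"dy":-1,"dz":70,"twist":0,"fingers":-0.6},{"dx":-0.5,"dy":-1,"dz":75,"twist":0,"fingers":-0.6}])

```text
clock: 30.48
eef_pos: [0.4927, -0.1256, 0.0295]
tool_rot: [-0.001, 1.0, 0.0, -0.002]
ft_force: [-0.1, -0.5, -0.2]
grip_width: 0.0684
grasp_force: 0.0
```

Call:
carry_out(plan=[{"dx":0,"dy":0,"dz":5,"twist":0,"fingers":-0.6},{"dx":0,"dy":0,"dz":10,"twist":0,"fingers":-0.6},{"dx":0,"dy":0,"dz":13,"twist":0,"fingers":-0.6},{"dx":0,"dy":0,"dz":15,"twist":0,"fingers":-0.6},{"dx":0,"dy":0,"dz":15,"twist":0,"fingers":-0.6}])

```text
clock: 30.9
eef_pos: [0.4941, -0.127, 0.0162]
tool_rot: [0.0, 1.0, -0.0, 0.0]
ft_force: [-0.6, 0.0, -0.9]
grip_width: 0.0683
grasp_force: 0.0
```

```bash
python3 -c "
from h import *
go(.494,-.126,.0155)"
```

```text
t 30.9 at [ 0.4941 -0.127   0.0162] yaw 180.0 need [0.1 1.  0.7] twist -0.0 w 0.0683 gf 0.0 q [-0.25  0.46 -0.29  0.82  0.   -0.25] F [-0.6  0.  -0.9]
```

Call:
carry_out(plan=[{"dx":0,"dy":1,"dz":0.5,"twist":0,"fingers":-0.45},{"dx":0,"dy":1,"dz":0.5,"twist":0,"fingers":-0.38},{"dx":0,"dy":1,"dz":0.5,"twist":0,"fingers":-0.3},{"dx":0,"dy":1,"dz":0.5,"twist":0,"fingers":1},{"dx":0,"dy":1,"dz":0.5,"twist":0,"fingers":1}])

```text
clock: 31.32
eef_pos: [0.4943, -0.1262, 0.0166]
tool_rot: [0.0, 1.0, -0.0, 0.001]
ft_force: [-2.2, 0.6, 5.5]
grip_width: 0.0537
grasp_force: 62.3
```

Call:
carry_out(plan=[{"dx":0,"dy":0,"dz":0,"twist":0,"fingers":1},{"dx":0,"dy":0,"dz":0,"twist":0,"fingers":1},{"dx":0,"dy":0,"dz":0,"twist":0,"fingers":1},{"dx":0,"dy":0,"dz":0,"twist":0,"fingers":1},{"dx":0,"dy":0,"dz":0,"twist":0,"fingers":1}])

```text
clock: 31.73
eef_pos: [0.4943, -0.1262, 0.0167]
tool_rot: [0.0, 1.0, -0.0, 0.001]
ft_force: [-2.3, -0.2, 6.3]
grip_width: 0.0539
grasp_force: 62.3
```

```bash
python3 -c "
from h import *
go(.494,-.126,.0155)"
```

```text
t 31.73 at [ 0.4943 -0.1262  0.0167] yaw 180.0 need [0.3 0.2 1.1] twist -0.0 w 0.0539 gf 62.26201415061951 q [-0.25  0.46 -0.29  0.82 -0.   -0.25] F [-2.3 -0.2  6.3]
```

Call:
carry_out(plan=[{"dx":0,"dy":0,"dz":-3,"twist":0,"fingers":1},{"dx":0,"dy":0,"dz":-8,"twist":0,"fingers":1},{"dx":0,"dy":0,"dz":-16,"twist":0,"fingers":1},{"dx":0,"dy":0,"dz":-26,"twist":0,"fingers":1},{"dx":0,"dy":0,"dz":-36,"twist":0,"fingers":1}])

```text
clock: 32.15
eef_pos: [0.4939, -0.126, 0.0525]
tool_rot: [0.0, 1.0, 0.0, -0.0]
ft_force: [-0.0, -0.3, -2.8]
grip_width: 0.0537
grasp_force: 63.3
```

Call:
carry_out(plan=[{"dx":0,"dy":0,"dz":-8,"twist":0,"fingers":1},{"dx":0,"dy":0,"dz":-14,"twist":0,"fingers":1},{"dx":0,"dy":0,"dz":-14,"twist":0,"fingers":1},{"dx":0,"dy":0,"dz":-14,"twist":0,"fingers":1},{"dx":0,"dy":0,"dz":-14,"twist":0,"fingers":1}])

```text
clock: 32.57
eef_pos: [0.4937, -0.1259, 0.0653]
tool_rot: [0.0, 1.0, 0.0, -0.0]
ft_force: [-0.5, 1.1, -2.5]
grip_width: 0.0535
grasp_force: 63.4
```

```bash
python3 -c "
from h import *
from workcell import camera
go(.4655,.1902,.0137,180-12)
for n in('side','top'):
  c=camera(n);h=cv2.cvtColor(c['image'],cv2.COLOR_RGB2HSV);m=cv2.inRange(h,(0,0,140),(180,60,255))
  nn,l,st,ce=cv2.connectedComponentsWithStats(m)
  for i in range(1,nn):
    if st[i,4]>60 and st[i,0]>(160 if n=='side' else 280) and st[i,0]<(215 if n=='side' else 320) and 190<ce[i][1]<260: print(n,st[i],ce[i],cv2.minAreaRect(np.array([onz(c,*q,.076)[:2]*1000 for q in np.argwhere(l==i)[:,::-1]],np.float32)))
"
```

```text
t 32.57 at [ 0.4937 -0.1259  0.0653] yaw 180.0 need [ 28.3 316.1  51.7] twist 12.0 w 0.0535 gf 63.35757493972778 q [-0.25  0.4  -0.24  0.94  0.   -0.25] F [-0.5  1.1 -2.5]
side [200 207  15  22 181] [205.74033149 215.54696133] ((520.5186157226562, -126.36308288574219), (58.23882293701172, 32.26227569580078), 89.02869415283203)
```

Call:
carry_out(plan=[{"dx":1,"dy":8,"dz":-5,"twist":0,"fingers":1},{"dx":3,"dy":24,"dz":-8,"twist":0,"fingers":1},{"dx":5,"dy":48,"dz":-10,"twist":0,"fingers":1},{"dx":7,"dy":76,"dz":-10,"twist":0,"fingers":1},{"dx":9,"dy":104,"dz":-10,"twist":0,"fingers":1}])

```text
clock: 33.08
eef_pos: [0.4847, -0.0208, 0.0758]
tool_rot: [0.001, 1.0, 0.0, -0.0]
ft_force: [0.3, 0.2, -1.4]
grip_width: 0.0539
grasp_force: 63.4
```

Call:
carry_out(plan=[{"dx":3,"dy":28,"dz":0,"twist":1,"fingers":1},{"dx":6,"dy":56,"dz":0,"twist":2,"fingers":1},{"dx":9,"dy":84,"dz":0,"twist":3,"fingers":1},{"dx":11,"dy":112,"dz":0,"twist":5,"fingers":1},{"dx":13,"dy":140,"dz":0,"twist":7,"fingers":1}])

```text
clock: 33.5
eef_pos: [0.4713, 0.1198, 0.0756]
tool_rot: [0.062, 0.998, 0.0, -0.0]
ft_force: [0.3, 0.3, -2.0]
grip_width: 0.0539
grasp_force: 63.4
```

```bash
python3 -c "
from h import *
go(.4655,.1902,.0137,180-12.3)"
```

```text
t 33.5 at [0.4713 0.1198 0.0756] yaw 172.9 need [14.4 69.2 61.9] twist 5.2 w 0.0539 gf 63.387393951416016 q [ 0.25  0.34 -0.29  0.94  0.    0.37] F [ 0.3  0.3 -2. ]
```

Call:
carry_out(plan=[{"dx":5,"dy":25,"dz":0,"twist":2,"fingers":1},{"dx":10,"dy":48,"dz":0,"twist":4,"fingers":1},{"dx":14,"dy":65,"dz":0,"twist":5.3,"fingers":1},{"dx":14.5,"dy":69.5,"dz":0,"twist":5.3,"fingers":1},{"dx":14.5,"dy":69.5,"dz":10,"twist":5.3,"fingers":1}])

```text
clock: 33.92
eef_pos: [0.4674, 0.1909, 0.067]
tool_rot: [0.106, 0.994, 0.001, 0.002]
ft_force: [1.3, -1.1, -1.4]
grip_width: 0.054
grasp_force: 63.5
```

Call:
carry_out(plan=[{"dx":0,"dy":0,"dz":10,"twist":0,"fingers":1},{"dx":0,"dy":0,"dz":20,"twist":0,"fingers":1},{"dx":0,"dy":0,"dz":30,"twist":0,"fingers":1},{"dx":0,"dy":0,"dz":30,"twist":0,"fingers":1},{"dx":0,"dy":0,"dz":30,"twist":0,"fingers":1}])

```text
clock: 34.33
eef_pos: [0.4652, 0.1875, 0.0342]
tool_rot: [0.108, 0.994, -0.001, -0.001]
ft_force: [0.2, -0.3, -2.2]
grip_width: 0.0538
grasp_force: 63.5
```

```bash
python3 -c "
from h import *
go(.4655,.1902,.0137,180-12.3)"
```

```text
t 34.33 at [0.4652 0.1875 0.0342] yaw 167.6 need [ 0.2  2.7 20.5] twist -0.1 w 0.0538 gf 63.544989824295044 q [ 0.38  0.42 -0.29  0.86 -0.    0.6 ] F [ 0.2 -0.3 -2.2]
```

Call:
carry_out(plan=[{"dx":0,"dy":1,"dz":0,"twist":0,"fingers":1},{"dx":0,"dy":1,"dz":4,"twist":0,"fingers":1},{"dx":0,"dy":1,"dz":8,"twist":0,"fingers":1},{"dx":0,"dy":1,"dz":12,"twist":0,"fingers":1},{"dx":0,"dy":1,"dz":15,"twist":0,"fingers":1}])

```text
clock: 34.75
eef_pos: [0.4663, 0.1897, 0.0202]
tool_rot: [0.107, 0.994, -0.0, -0.0]
ft_force: [-0.7, 0.5, -2.3]
grip_width: 0.054
grasp_force: 63.6
```

Call:
carry_out(plan=[{"dx":0,"dy":0,"dz":2,"twist":0,"fingers":1},{"dx":0,"dy":0,"dz":4,"twist":0,"fingers":1},{"dx":0,"dy":0,"dz":5,"twist":0,"fingers":1},{"dx":0,"dy":0,"dz":5,"twist":0,"fingers":1},{"dx":0,"dy":0,"dz":5,"twist":0,"fingers":1}])

```text
clock: 35.17
eef_pos: [0.4665, 0.1898, 0.0156]
tool_rot: [0.107, 0.994, -0.0, 0.0]
ft_force: [-0.6, -0.3, -1.4]
grip_width: 0.0536
grasp_force: 63.6
```

```bash
python3 -c "
from h import *
go(.4655,.1902,.0137,180-12.3)"
```

```text
t 35.17 at [0.4665 0.1898 0.0156] yaw 167.7 need [1.  0.2 1.9] twist -0.0 w 0.0536 gf 63.5982084274292 q [ 0.39  0.45 -0.31  0.81 -0.    0.6 ] F [-0.6 -0.3 -1.4]
```

Nearly down. I'll take the last 2 mm in small steps and stop at contact.

Call:
carry_out(plan=[{"dx":0,"dy":0,"dz":0.5,"twist":0,"fingers":1},{"dx":0,"dy":0,"dz":1,"twist":0,"fingers":1},{"dx":0,"dy":0,"dz":1.5,"twist":0,"fingers":1},{"dx":0,"dy":0,"dz":1.5,"twist":0,"fingers":1},{"dx":0,"dy":0,"dz":1.5,"twist":0,"fingers":1}])

```text
clock: 35.58
eef_pos: [0.4664, 0.1897, 0.0141]
tool_rot: [0.107, 0.994, -0.0, -0.0]
ft_force: [-0.1, 0.3, -2.1]
grip_width: 0.0536
grasp_force: 63.6
```

Call:
carry_out(plan=[{"dx":0,"dy":0,"dz":0.3,"twist":0,"fingers":1},{"dx":0,"dy":0,"dz":0.5,"twist":0,"fingers":1},{"dx":0,"dy":0,"dz":0.5,"twist":0,"fingers":1},{"dx":0,"dy":0,"dz":0.5,"twist":0,"fingers":1},{"dx":0,"dy":0,"dz":0.5,"twist":0,"fingers":1}])

```text
clock: 36.0
eef_pos: [0.4665, 0.1897, 0.0137]
tool_rot: [0.107, 0.994, 0.0, 0.0]
ft_force: [-0.8, 0.2, 0.3]
grip_width: 0.0539
grasp_force: 63.8
```

Call:
carry_out(plan=[{"dx":0,"dy":0,"dz":0,"twist":0,"fingers":-0.6},{"dx":0,"dy":0,"dz":0,"twist":0,"fingers":-0.6},{"dx":0,"dy":0,"dz":0,"twist":0,"fingers":-0.6},{"dx":0,"dy":0,"dz":0,"twist":0,"fingers":-0.6},{"dx":0,"dy":0,"dz":-5,"twist":0,"fingers":-0.6}])

```text
clock: 36.42
eef_pos: [0.4658, 0.1895, 0.018]
tool_rot: [0.107, 0.994, -0.0, -0.001]
ft_force: [0.1, -0.1, 0.1]
grip_width: 0.0686
grasp_force: 0.0
```

Call:
carry_out(plan=[{"dx":0,"dy":0,"dz":-25,"twist":0,"fingers":-0.6},{"dx":0,"dy":0,"dz":-60,"twist":0,"fingers":-0.6},{"dx":0,"dy":0,"dz":-95,"twist":0,"fingers":-0.6},{"dx":30,"dy":0,"dz":-120,"twist":0,"fingers":-0.6},{"dx":65,"dy":0,"dz":-130,"twist":0,"fingers":-0.6}])

```text
clock: 36.83
eef_pos: [0.4064, 0.2049, 0.1531]
tool_rot: [0.109, 0.994, 0.003, 0.004]
ft_force: [-1.1, 0.5, 0.6]
grip_width: 0.0682
grasp_force: 0.0
```

Call:
carry_out(plan=[{"dx":30,"dy":-35,"dz":-20,"twist":0,"fingers":-0.6},{"dx":40,"dy":-70,"dz":-40,"twist":0,"fingers":-0.6},{"dx":50,"dy":-105,"dz":-60,"twist":0,"fingers":-0.6},{"dx":60,"dy":-140,"dz":-60,"twist":0,"fingers":-0.6},{"dx":60,"dy":-140,"dz":-60,"twist":0,"fingers":-0.6}])

```text
clock: 37.25
eef_pos: [0.3113, 0.0759, 0.2102]
tool_rot: [0.11, 0.994, -0.001, 0.001]
ft_force: [-1.1, 0.8, -0.9]
grip_width: 0.0682
grasp_force: 0.0
```

```bash
python3 -c "
from h import *
from workcell import camera
np.set_printoptions(precision=4,suppress=True)
go(.4655,.1902,.0137,180-12.3)
T=camera('top');S=camera('side')
h=cv2.cvtColor(T['image'],cv2.COLOR_RGB2HSV);m=cv2.inRange(h,(0,0,150),(180,60,255));sub=m[215:275,155:210]
n,l,st,ce=cv2.connectedComponentsWithStats(sub)
for i in range(1,n):
  if st[i,4]>60:
    P=np.array([onz(T,q[0]+155,q[1]+215,.023)[:2]*1000 for q in np.argwhere(l==i)[:,::-1]],np.float32);print(st[i],cv2.minAreaRect(P))
for a,ce,mm,s in blobs(T,(20,90,110),(36,255,255),10): print('yel',a,ce,onz(T,*ce,.009)[:2])
for n,c in(('T',T),('S',S)):
  for a,ce,mm,s in blobs(c,(0,180,100),(4,255,255),8): print(n,'red',a,ce)
a=cv2.resize(T['image'][205:275,105:255],None,fx=4,fy=4,interpolation=cv2.INTER_CUBIC)
b=cv2.resize(S['image'][80:320,110:310],None,fx=1.35,fy=1.35)
w=600;p=lambda i:cv2.copyMakeBorder(i,0,0,0,w-i.shape[1],0)
cv2.imwrite('pics/ts10.png',np.vstack([p(a),p(b)])[:599,:,::-1])"
```

```text
t 37.25 at [0.3113 0.0759 0.2102] yaw 167.4 need [-125.3  145.4  196.5] twist -0.3 w 0.0682 gf 0.0 q [ 0.24 -0.11 -0.43  1.25 -0.    0.46] F [-1.1  0.8 -0.9]
[  5   5  43  50 457] ((465.0369873046875, 187.46136474609375), (85.80465698242188, 112.66246795654297), 77.49625396728516)
[ 12  11  29  36 665] ((466.4415283203125, 189.5195770263672), (55.713905334472656, 84.18485260009766), 76.3619155883789)
yel 277 [288.8989 220.3177] [ 0.5368 -0.0916]
yel 289 [315.8962 221.1557] [ 0.5366 -0.1633]
yel 167 [ 91.509  200.6587] [0.5751 0.4381]
yel 216 [183.9259 245.9676] [0.4612 0.1831]
yel 112 [132.1875 238.9643] [0.4758 0.3204]
yel 34 [128.5 237. ] [0.4807 0.3305]
yel 85 [232.3412 244.0588] [0.4698 0.0563]
yel 98 [374.4898 247.1939] [ 0.472  -0.3168]
T red 95 [301.8737  86.3158]
T red 81 [316.3333 164.9753]
T red 32 [384.8125 201.6875]
T red 8 [ 12.125 219.125]
S red 99 [238.3131 181.9192]
S red 125 [346.728 248.656]
S red 45 [187.9556 301.1778]
```

The numbers agree. The plate lies 1 mm and 1° off the centre of its pocket, at full outline size, so it is flat. The ball is unmoved at side px (238,182), so the bar is still up. The gripper is clear of everything, so I'm handing in.

```bash
python3 -c "
from workcell import job_done
print(job_done())"
```

```text
the job is handed in; nothing more can be done
None
```

The job is handed in at about 37 s on the robot's clock. By camera and force readings, the bar is still up and the union, adapter, ring and plate each lie upright in their own pockets; no verdict came back with the hand-in.

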